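# Pack and tally a batch of end blocks

## Task

Clear the sanding block out of the blue tub onto its blue mat and pack every dark walnut end block into the tub, below the yellow fill line, leaving the pale maple block out; then put the grey lid on the tub so that it sits fully home. Tally the batch on the counter: press its lever fully down and let it up again once for each walnut block, so that the dial shows the number packed. Do not knock over the glue bottle or the amber jar.

Things in the scene. Friction and masses are not known exactly. Their poses are not given: they have to be found in the camera images.
- tub: open blue parts tub, fixed to the bench: outside 175 x 140 mm (its x, y) and 41 mm high, walls 5 mm, floor 5 mm thick, inside 165 x 130 mm; origin at the centre of its underside, z up. A yellow fill line runs round inside, 29 mm above the inner floor: anything that stands higher than that holds the lid up
- lid_grip (a point): grey lid, 150 g, lying plug down at the start: flange 179 x 144 x 6 mm, under it a plug 157 x 122 mm, 6 mm deep, that drops into the tub's mouth with 4 mm play each side; on top a black bar handle 70 (lid x) x 18 (y) x 28 mm. The point is the handle's centre, 26 mm above the plug's underside, 61 mm above the tub's underside when home. Fits either way round, its x along the tub's x
- sander_center (a point): sanding block, red wooden back on a cork sole, 80 x 38 x 46 mm (x, y, z), about 120 g, standing sole down on the tub's floor at the start, too tall for the lid; the point is its centre, 23 mm above its sole
- mat: blue felt mat on the bench, fixed, 130 x 100 mm (x, y), 3 mm thick: the sanding block's place; origin at the centre of its underside
- block1_center (a point): a dark walnut end block with a pale stripe round its middle, 42 x 28 x 22 mm (its x, y, z), 30 g; lies flat on the bench, z up, at the start; the point is its centre, 11 mm above its underside. 4 to 6 walnut blocks are there in a run: up to two of block4, block5, block6 may be absent (they then read None)
- block2_center (a point): another walnut end block, just like block1 (42 x 28 x 22 mm, point at its centre)
- block3_center (a point): another walnut end block, just like block1 (42 x 28 x 22 mm, point at its centre)
- block4_center (a point): another walnut end block, just like block1 (42 x 28 x 22 mm, point at its centre)
- block5_center (a point): another walnut end block, just like block1 (42 x 28 x 22 mm, point at its centre)
- block6_center (a point): another walnut end block, just like block1 (42 x 28 x 22 mm, point at its centre)
- maple_center (a point): a pale maple block of the same size (42 x 28 x 22 mm, point at its centre), lying among the walnut ones: not part of this batch
- counter_axle (a point): grey bench tally counter, fixed: housing 72 x 78 mm, 92 mm high, a white dial of 68 mm on top with 12 marks and a red pointer; its lever sticks out of the housing towards the counter's own -x. The point is the lever's axle, in the middle of the housing, 60 mm above the bench; x and y axes level, the lever swings in the x-z plane about y
- lever_pad (a point): top middle of the red pad (30 x 36 mm) at the end of the lever, 82 mm from the axle; pressed down from above. At rest the lever slopes up 0.31 rad (pad top 89 mm above the bench), at its lower stop down 0.31 rad (pad top 39 mm above the bench); at both ends the pad lies at nearly the same place in plan (2 mm apart; up to 4 mm farther out on the way)
- tally_lever (a joint): angle of the lever: 0 at rest, 0.62 rad at its lower stop. A spring returns it; 2 to 5 N at the pad press it. One full stroke down to the stop and back up to rest moves the dial on by one mark; a part stroke leaves the dial between marks until the next full stroke completes that same mark, and there is no counting back
- dial (a joint): angle of the dial's red pointer, clockwise from above, 0 at the start (at the long green mark, which faces the lever side); one mark is 0.524 rad. It only goes forward
- glue: bystander: white glue bottle with an orange cap, 52 mm across, 140 mm tall, standing at the back; origin at the centre of its underside
- jar: bystander: amber glass jar with a steel cap, 64 mm across, 75 mm tall, standing at the back; origin at the centre of its underside

How it is judged:
By the outcome, as a careful person would: the job done as asked, in the order asked, and still so for the second after the job is handed in, with the robot touching nothing.
Of block4, block5, block6 only 1 to 3 are there at a start; the rules pass over those that are not, and their reading is None.
At some moment in a run one of block1, block2, block3, block4, block5, block6, lid, sander may be knocked a few centimetres aside while the robot is not near it.
Once in a run the grip may slacken for a moment while it holds something.
It also fails if it takes over 210 s, if anything falls off the work surface, if the arm or the gripper's body presses on something with over 40 N, if the wrist force passes 120 N, or if a joint passes its speed limit or range.

## Robot

A 6-joint arm with a two-finger parallel gripper is mounted at the origin on the work surface. World frame = base frame: x ahead of the robot, y to its left, z up, the work surface at z = 0. Lengths are in m, angles in degrees, forces in N, time in s.
With the tool pointing down it reaches from about 0.375 to 0.9 m from the base axis. Payload 3.1 kg.
Tool frame: the origin (TCP) lies between the finger pads; the fingertips stand 11 mm ahead of it and the grasp point (between the pads) lies 8 mm behind it; x points along the fingers, y is the direction in which the jaws open and shut, and the axes are right-handed (so a half turn about x gives the same grasp; the last joint's range is limited). The gripper opens to 87 mm and grips with 3 to 60 N. Pads are 19 mm wide; open, the fingers measure 117 mm over their backs; the gripper's body (75 mm by 190 mm) begins 51 mm behind the grasp point.
Start: joints at [-77.435, 30.224, 82.088, -0, 67.689, -10.227], TCP at [0.242, -0.576, 0.234] pointing down, gripper open.
Joint ranges: [-176.69, 176.69], [-43.24, 126.21], [12.49, 139.97], [-82, 262], [0, 151.66], [-163.58, 163.58]. Speed limits (degrees/s): [159.86, 159.86, 180, 180, 180, 180].

## Interface

Orientations are given as a 3x3 rotation matrix whose columns are the frame's x, y, z axes.
In Python, from rig import bot gives the robot as it stands.
- The arm moves only by the shell command python3 -m inch 'ROWS' [OPENING]. ROWS is a JSON object of lists of equal length, an entry for each row: "dp": the shift along the tool's x, y, z in mm, a list of three; "yaw": the turn about the tool's x in degrees. In form: {"dp": [[tx, ty, tz], ...], "yaw": [yaw, ...]}. A call has 1 to 20 rows; each row shifts and turns the commanded pose from where the row before left it, along the tool's axes as they then stand; what a row does not reach is not made up. A row lasts 1/12 s, in which the tool goes at most 41.7 mm and 7.16 degrees, less where a joint would pass 70% of its speed; a pose out of reach is approached as far as the arm can. A call is refused whole if a number of a shift passes 41.7 or a number of a turn 7.16, either way. A call with a gripper value outside its range is refused whole. OPENING is the finger opening in mm, from 0 to 87, set as the call begins (- or left out, the last holds). The fingers move at their own pace and stop on an object; the grip force is fixed at half the most. Time passes only in rows, so rows that do not move let the fingers close. It gives the time, the measured TCP pose, the force and the opening at its end, in the units of the state.
- bot.read_state(): the state, without advancing time (a new reading comes with each control period).
- bot.capture(name): name is "scene" or "top" or "wrist"; returns a dict with "color" (480x640x3 uint8, red, green, blue), "intrinsics" (3x3 intrinsics, pixels), "k1" (the pictures are not rectified: a ray, as slopes to the right and down, at radius r is drawn at 1 + k1 r^2 times it, then the intrinsics apply), "pose" (4x4, takes a point from camera to world coordinates). Camera axes: x right, y down, z forward; pixel columns grow to the right and rows downward; lengths in m; the calibration is good to about 2 mm. A picture is of the moment at which its call begins. There is no depth.
- bot.hand_in(): hands the job in, once; it reports no verdict.
The state is a dict: "time_s": time; "joint_positions": joint angles; "qvel": joint speeds; "tau": joint torques, N m; "position": TCP position; "tcp_rot": TCP orientation; "force": force on the tool from outside, world axes, zero at the start; "moment": the same for the moment, N m; "opening": opening from 0.0 (shut) to 1.0 (fully open).
Only numpy, scipy, OpenCV 4.12 (cv2) and the standard library are available. Lean on these libraries where they do the work, as an engineer would, in place of code of your own. Each camera call takes 0.05 s, during which the arm holds its last target.

## Working session

There is one attempt and no reset: what is moved stays moved. The work goes in short steps, Python scripts to look and compute and a shell command to move; the robot and the scene stay as the last step left them, time stands still between calls to the robot, and variables do not carry over. Pictures are saved under pics/ and viewed, and the job is handed in when it is done.

```bash
ls; mkdir -p pics; cat > h.py <<'E'
import numpy as np, cv2
from rig import bot
def cap(n,f,crop=None,s=1):
    c=bot.capture(n); im=c["color"][:,:,::-1].copy()
    np.savez('last_'+n+'.npz',K=c["intrinsics"],k1=c["k1"],T=c["pose"],im=im)
    show(n,f,crop,s)
def show(n,f,crop=None,s=1):
    im=np.load('last_'+n+'.npz')['im']
    if crop: x0,y0,x1,y1=crop; im=im[y0:y1,x0:x1]
    if s!=1: im=cv2.resize(im,None,fx=s,fy=s,interpolation=cv2.INTER_CUBIC)
    cv2.imwrite('pics/'+f,im)
def w(n,u,v,z):
    d=np.load('last_'+n+'.npz'); K=d['K'];k1=float(d['k1']);T=d['T']
    p=cv2.undistortPoints(np.array([[[u,v]]],float),K,np.array([k1,0,0,0,0.]))[0,0]
    r=T[:3,:3]@np.array([p[0],p[1],1]);o=T[:3,3]
    return (o+r*(z-o[2])/r[2])
def px(n,P):
    d=np.load('last_'+n+'.npz');T=np.linalg.inv(d['T'])
    q=T[:3,:3]@np.array(P)+T[:3,3]
    return cv2.projectPoints(q[None],np.zeros(3),np.zeros(3),d['K'],np.array([float(d['k1']),0,0,0,0.]))[0].ravel()
def st():
    s=bot.read_state(); print('t',round(s['time_s'],2),'p',np.round(np.array(s['position'])*1000,1),'F',np.round(s['force'],1),'op',round(s['opening']*87,1));print(np.round(s['tcp_rot'],3).tolist(),np.round(s['joint_positions'],1))
    return s
E
python3 - <<'E'
from h import *
st()
for n in("top","scene","wrist"):cap(n,n+'0.png')
d=np.load('last_top.npz');print(d['T'],d['K'],d['k1'])
E
```

```text
pics
t 0.0 p [ 242.  -575.5  232.6] F [-0.5 -0.4  0.2] op 87.4
[[-0.0, 0.387, -0.922], [0.002, -0.922, -0.387], [-1.0, -0.002, -0.0]] [-77.4  30.3  82.2   0.   67.7 -10.2]
[[-0.02826761 -0.99631715  0.08095108  0.5094747 ]
 [-0.99956122  0.02745673 -0.01111277 -0.00576696]
 [ 0.00884919 -0.0812297  -0.99665612  1.20827083]
 [ 0.          0.          0.          1.        ]] [[508.93380935   0.         326.07689414]
 [  0.         508.93380935 233.61499867]
 [  0.           0.           1.        ]] -0.08616017584604274
```

View pics/top0.png

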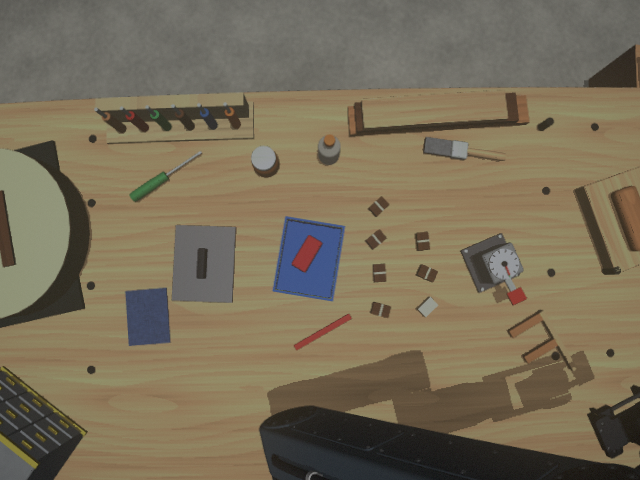

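View pics/scene0.png

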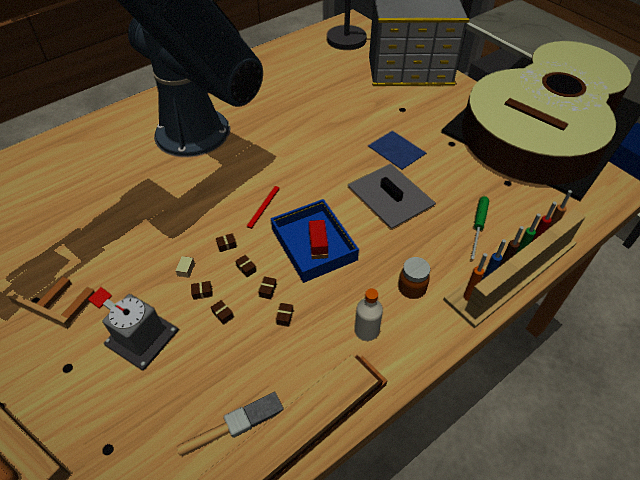

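View pics/wrist0.png

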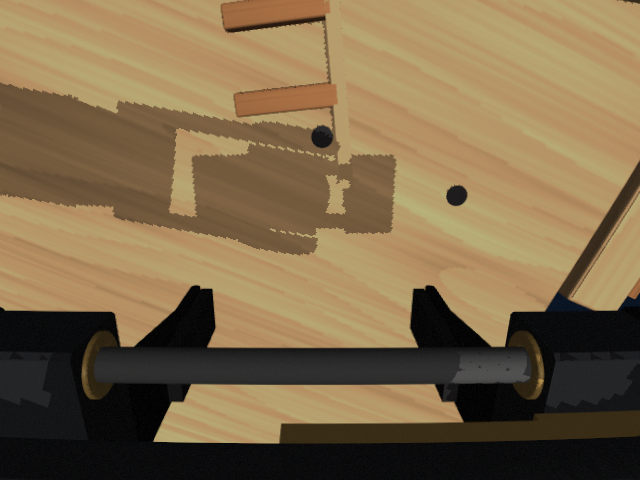

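The top view shows six walnut blocks, the maple at (427,307), the tub near (309,258), the lid at (204,263), the mat at (148,317), and the counter at (500,265) with its pad at (516,296). Next I'll enlarge it.

```bash
python3 - <<'E'
from h import *
show("top","b.png",(360,190,450,325),4.4)
show("top","t.png",(265,205,355,310),5.5)
show("top","l.png",(115,215,245,355),4.2)
show("top","c.png",(455,225,535,310),6)
E
```

```text
(no output)
```

View pics/b.png

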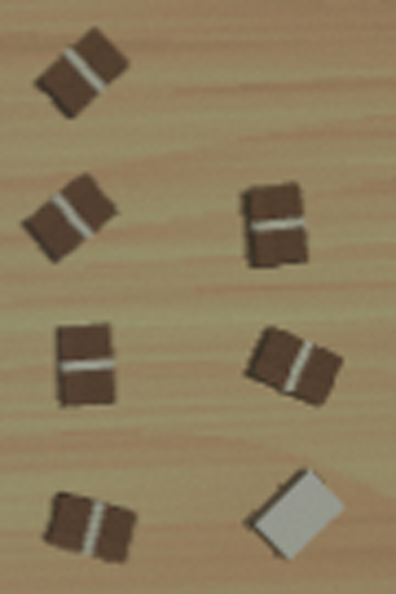

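View pics/t.png

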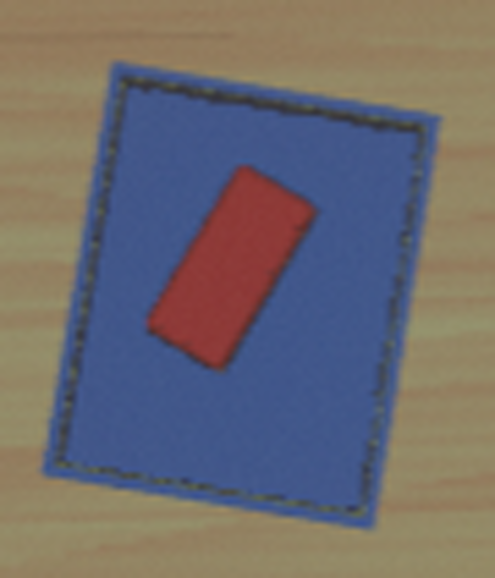

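View pics/l.png

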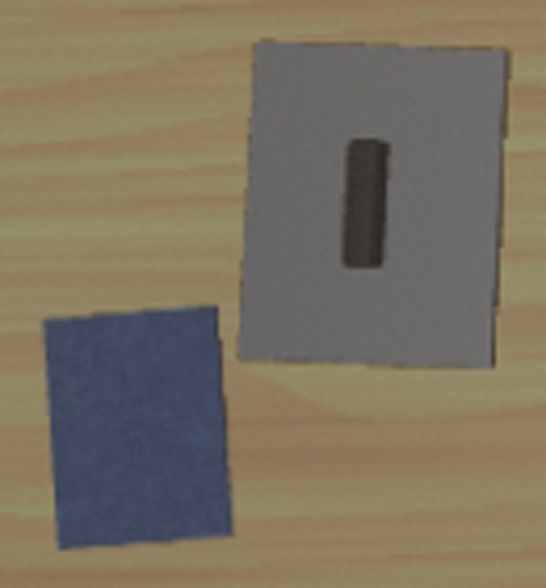

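View pics/c.png

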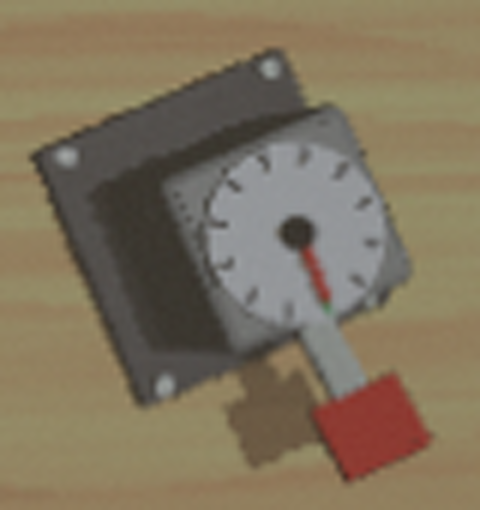

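```bash
python3 - <<'E'
from h import *
def P(c,x0,y0,s,z): return np.array([w("top",x0+x/s-.5+.5/s,y0+y/s-.5+.5/s,z)[:2] for x,y in c])*1000
def rep(n,c,*a):
    p=P(c,*a); e=[p[i]-p[i-1] for i in range(len(p))]
    print(n,'c',np.round(p.mean(0),1), 'edges',[(round(float(np.hypot(*v)),1),round(float(np.degrees(np.arctan2(v[1],v[0]))%180),1)) for v in e])
b=(360,190,4.4,.022)
for n,c in dict(a=[(66,49),(103,89)],b=[(56,195),(93,236)],c=[(253,227),(303,223)],d=[(62,367),(115,364)],e=[(310,341),(290,389)],f=[(100,501),(89,554)]).items(): rep(n,c,*b)
rep('maple',[(308,470),(345,505),(288,560),(253,520)],*b)
rep('tub',[(113,63),(440,118),(373,528),(43,474)],265,205,5.5,.041)
rep('sander',[(245,165),(318,210),(222,372),(148,327)],265,205,5.5,.051)
rep('lid',[(255,42),(508,48),(493,367),(239,358)],115,215,4.2,.012)
rep('handle',[(347,138),(389,142),(383,268),(343,267)],115,215,4.2,.040)
rep('mat',[(44,320),(216,306),(232,535),(60,549)],115,215,4.2,.003)
rep('pad',[(312,408),(397,372),(433,437),(347,482)],455,225,6,.089)
rep('dial',[(297,232),(297,232)],455,225,6,.092)
E
```

```text
a c [ 669.3 -145. ] edges [(29.2, 40.8), (29.2, 40.8)]
b c [ 590.9 -136.8] edges [(29.3, 40.2), (29.3, 40.2)]
c c [ 582.8 -245.5] edges [(27.0, 92.9), (27.0, 92.9)]
d c [ 511.1 -141.4] edges [(28.2, 91.5), (28.2, 91.5)]
e c [ 508.  -254.1] edges [(27.7, 154.9), (27.7, 154.9)]
f c [ 425.8 -141.6] edges [(28.4, 166.2), (28.4, 166.2)]
maple c [ 429.5 -250.1] edges [(39.5, 129.9), (27.0, 44.9), (42.1, 131.5), (28.0, 39.5)]
tub c [548.9  22.8] edges [(173.9, 169.1), (139.1, 78.8), (173.1, 169.0), (138.8, 79.2)]
sander c [559.6  25.9] edges [(78.1, 147.7), (35.6, 56.7), (77.8, 147.8), (35.8, 57.2)]
lid c [545.3 271.5] edges [(177.7, 176.7), (143.9, 87.0), (178.6, 176.4), (143.1, 86.7)]
handle c [544.2 269.3] edges [(70.6, 177.6), (23.4, 83.1), (69.0, 176.6), (22.1, 87.2)]
mat c [422.5 409.6] edges [(129.2, 3.6), (99.4, 93.3), (128.7, 3.4), (98.9, 93.6)]
pad c [ 451.1 -437.7] edges [(30.2, 23.3), (35.2, 110.1), (27.5, 27.1), (37.0, 114.5)]
dial c [ 523.2 -411.7] edges [(0.0, 0.0), (0.0, 0.0)]
```

```bash
cat > plan.py <<'E'
import sys
from h import *
# target x y z(mm, TCP) psi
def plan(x,y,z,psi,cur=None):
    s=st() if cur is None else None
    if cur is None:
        p=np.array(s['position'])*1000;R=np.array(s['tcp_rot']);ps=np.degrees(np.arctan2(R[1,1],R[0,1]))
    else: p=np.array(cur[:3]);ps=cur[3]
    dy=-((psi-ps+180)%360-180)
    a=np.radians(psi);d=np.array([x,y,z])-p
    Y=np.array([np.cos(a),np.sin(a)]);Z=np.array([np.sin(a),-np.cos(a)])
    v=[-d[2],d[:2]@Y,d[:2]@Z]
    n=int(np.ceil(np.linalg.norm(v[1:])/33)) or 1
    j6=np.degrees(np.arctan2(y,x))-psi
    print(f'psi {ps:.1f} yaw {dy:.1f} = {int(np.ceil(abs(dy)/7))} x {dy/max(1,np.ceil(abs(dy)/7)):.2f}; then dp {np.round(v,1)}; y,z in {n} rows: {np.round(np.array(v[1:])/n,2)}; j6 {j6:.0f}')
if __name__=='__main__': plan(*map(float,sys.argv[1:5]))
E
python3 plan.py 559.6 25.9 130 57.3
```

```text
t 0.15 p [ 242.  -575.6  232.8] F [ 0.3 -0.4 -0.4] op 87.2
[[-0.0, 0.387, -0.922], [0.002, -0.922, -0.387], [-1.0, -0.002, -0.0]] [-77.4  30.3  82.1   0.   67.7 -10.2]
psi -67.2 yaw -124.5 = 18 x -6.92; then dp [102.8 677.8 -57.8]; y,z in 21 rows: [32.27 -2.75]; j6 -55
```

```bash
python3 -m inch '{"dp":[[0,0,0],[0,0,0],[0,0,0],[0,0,0],[0,0,0],[0,0,0],[0,0,0],[0,0,0],[0,0,0],[0,0,0],[0,0,0],[0,0,0],[0,0,0],[0,0,0],[0,0,0],[0,0,0],[0,0,0],[0,0,0]],"yaw":[-6.92,-6.92,-6.92,-6.92,-6.92,-6.92,-6.92,-6.92,-6.92,-6.92,-6.92,-6.92,-6.92,-6.92,-6.92,-6.92,-6.92,-6.92]}' 60
python3 -m inch '{"dp":[[0,33.9,-2.9],[0,33.9,-2.9],[0,33.9,-2.9],[0,33.9,-2.9],[0,33.9,-2.9],[0,33.9,-2.9],[0,33.9,-2.9],[0,33.9,-2.9],[0,33.9,-2.9],[0,33.9,-2.9],[0,33.9,-2.9],[0,33.9,-2.9],[0,33.9,-2.9],[0,33.9,-2.9],[0,33.9,-2.9],[0,33.9,-2.9],[0,33.9,-2.9],[0,33.9,-2.9],[0,33.9,-2.9],[0,33.9,-2.9]],"yaw":[0,0,0,0,0,0,0,0,0,0,0,0,0,0,0,0,0,0,0,0]}'
python3 plan.py 559.6 25.9 27 57.3
python3 -c "
from h import *
cap('wrist','w1.png')"
```

```text
time_s: 1.65
position: [0.242, -0.5759, 0.2331]
tcp_rot: [[-0.0, 0.534, 0.845], [0.001, 0.845, -0.534], [-1.0, 0.001, -0.001]]
force: [0.0, 0.4, 0.6]
opening: 0.688
time_s: 3.32
position: [0.5594, 0.0277, 0.2333]
tcp_rot: [[-0.001, 0.539, 0.842], [-0.0, 0.842, -0.539], [-1.0, -0.0, -0.0]]
force: [0.9, -0.9, -0.6]
opening: 0.692
t 3.32 p [559.4  27.7 233.3] F [ 0.9 -0.9 -0.6] op 60.2
[[-0.001, 0.539, 0.842], [-0.0, 0.842, -0.539], [-1.0, -0.0, -0.0]] [ -8.6  25.2  91.5  -0.   63.3 -66. ]
psi 57.4 yaw 0.1 = 1 x 0.06; then dp [206.3  -1.4   1.2]; y,z in 1 rows: [-1.42  1.16]; j6 -55
```

View pics/w1.png

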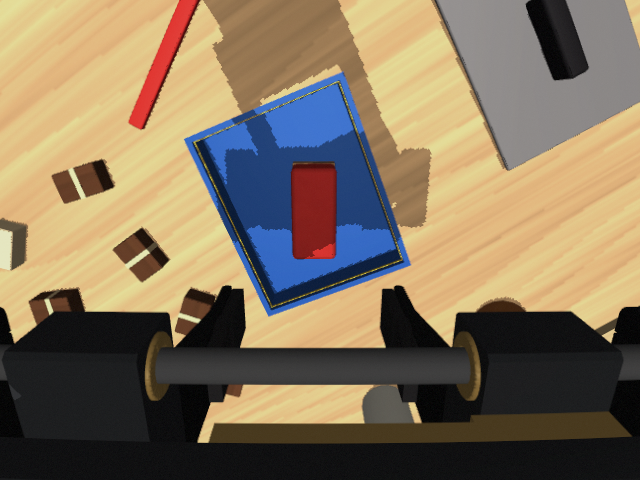

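The wrist view shows the sander at about (314,211), aligned with the jaws and inside the tub. I'm descending.

```bash
python3 -c "
from h import *
print(w('wrist',314,212,.051), w('wrist',292,165,.051),w('wrist',336,165,.051))"
python3 -m inch '{"dp":[[30,-1.4,1.2],[34,0,0],[34,0,0],[34,0,0],[30,0,0],[24,0,0],[20,0,0],[0,0,0]],"yaw":[0,0,0,0,0,0,0,0]}'
python3 -m inch '{"dp":[[0,0,0],[0,0,0],[0,0,0],[0,0,0],[0,0,0],[0,0,0],[0,0,0],[0,0,0]],"yaw":[0,0,0,0,0,0,0,0]}' 20
```

```text
[0.55978155 0.02884049 0.051     ] [0.51721736 0.03488879 0.051     ] [0.53638295 0.06486347 0.051     ]
time_s: 4.03
position: [0.5563, 0.0244, 0.0236]
tcp_rot: [[-0.008, 0.54, 0.842], [0.001, 0.842, -0.54], [-1.0, -0.003, -0.008]]
force: [-1.7, 0.1, 0.7]
opening: 0.689
time_s: 4.7
position: [0.5605, 0.0241, 0.0291]
tcp_rot: [[0.003, 0.539, 0.842], [-0.0, 0.842, -0.539], [-1.0, 0.001, 0.003]]
force: [-0.2, 0.1, 7.4]
opening: 0.433
```

```bash
python3 -m inch '{"dp":[[-10,0,0],[-20,0,0],[-25,0,0],[-25,0,0],[-25,0,0],[-20,0,0],[-10,0,0],[0,0,0]],"yaw":[0,-5.8,-6.1,-6.1,-6.1,-6.1,-6.1,0]}'
python3 plan.py 422.5 409.6 27 93.6
```

```text
time_s: 5.37
position: [0.5607, 0.024, 0.1658]
tcp_rot: [[0.006, -0.066, 0.998], [-0.001, 0.998, 0.066], [-1.0, -0.001, 0.006]]
force: [0.1, -0.5, -0.4]
opening: 0.434
t 5.37 p [560.7  24.  165.8] F [ 0.1 -0.5 -0.4] op 37.7
[[0.006, -0.066, 0.998], [-0.001, 0.998, 0.066], [-1.0, -0.001, 0.006]] [  -9.    30.4   95.4   -0.    53.9 -102.7]
psi 93.8 yaw 0.2 = 1 x 0.17; then dp [ 138.8  393.6 -113.8]; y,z in 13 rows: [30.27 -8.75]; j6 -49
```

```bash
python3 -m inch '{"dp":[[0,15.3,-4.3],[0,30.3,-8.75],[0,30.3,-8.75],[0,30.3,-8.75],[0,30.3,-8.75],[0,30.3,-8.75],[0,30.3,-8.75],[0,30.3,-8.75],[0,30.3,-8.75],[0,30.3,-8.75],[0,30.3,-8.75],[0,30.3,-8.75],[0,30.3,-8.75],[0,15,-4.4],[0,0,0]],"yaw":[0,0,0,0,0,0,0,0,0,0,0,0,0,0,0]}'
python3 plan.py 422.5 409.6 26.5 93.6
```

```text
time_s: 6.62
position: [0.4185, 0.4127, 0.1617]
tcp_rot: [[-0.001, -0.065, 0.998], [0.0, 0.998, 0.065], [-1.0, 0.0, -0.001]]
force: [0.8, -1.2, -0.9]
opening: 0.435
t 6.62 p [418.5 412.7 161.7] F [ 0.8 -1.2 -0.9] op 37.9
[[-0.001, -0.065, 0.998], [0.0, 0.998, 0.065], [-1.0, 0.0, -0.001]] [ 33.7  32.6  91.4   0.1  56.1 -60.1]
psi 93.7 yaw 0.1 = 1 x 0.13; then dp [135.2  -3.4   3.8]; y,z in 1 rows: [-3.39  3.77]; j6 -49
```

```bash
python3 -m inch '{"dp":[[20,0,2],[30,0,0],[30,0,0],[20,0,0],[20,0,0],[8,0,0],[0,0,0],[0,0,0]],"yaw":[0,0,0,0,0,0,0,0]}'
python3 plan.py 422.5 409.6 26.5 93.6
```

```text
time_s: 7.28
position: [0.4228, 0.4095, 0.0344]
tcp_rot: [[-0.001, -0.062, 0.998], [-0.001, 0.998, 0.062], [-1.0, -0.001, -0.001]]
force: [0.0, 0.3, -1.5]
opening: 0.433
t 7.28 p [422.8 409.5  34.4] F [ 0.   0.3 -1.5] op 37.7
[[-0.001, -0.062, 0.998], [-0.001, 0.998, 0.062], [-1.0, -0.001, -0.001]] [ 33.2  43.8  95.1  -0.   41.2 -60.3]
psi 93.6 yaw -0.0 = 1 x -0.02; then dp [ 7.9  0.1 -0.3]; y,z in 1 rows: [ 0.07 -0.27]; j6 -49
```

```bash
python3 -m inch '{"dp":[[4,0,0],[3,0,0],[0,0,0],[0,0,0]],"yaw":[0,0,0,0]}'
python3 -m inch '{"dp":[[0,0,0],[0,0,0],[0,0,0],[0,0,0]],"yaw":[0,0,0,0]}' 60
python3 -m inch '{"dp":[[-10,0,0],[-25,0,0],[-30,0,0],[-30,0,0],[-30,0,0],[-20,0,0],[0,0,0]],"yaw":[0,0,0,0,0,0,0]}' 45
python3 -c "
from h import *
cap('top','t2.png')
cap('wrist','w2.png',None,.6)
import plan
plan.plan(669.3,-145,150,40.8)
"
```

```text
time_s: 7.62
position: [0.423, 0.4103, 0.0281]
tcp_rot: [[0.001, -0.064, 0.998], [0.001, 0.998, 0.064], [-1.0, 0.0, 0.001]]
force: [-0.2, -0.1, -0.2]
opening: 0.437
time_s: 7.95
position: [0.4229, 0.4103, 0.0278]
tcp_rot: [[0.0, -0.064, 0.998], [0.0, 0.998, 0.064], [-1.0, 0.0, 0.001]]
force: [-0.0, 0.5, 0.3]
opening: 0.639
time_s: 8.53
position: [0.4253, 0.4121, 0.1784]
tcp_rot: [[0.009, -0.064, 0.998], [0.006, 0.998, 0.064], [-1.0, 0.005, 0.009]]
force: [1.0, 0.0, 1.4]
opening: 0.517
t 8.63 p [423.1 410.4 174. ] F [-0.  -0.   0.1] op 44.9
[[0.002, -0.064, 0.998], [0.001, 0.998, 0.064], [-1.0, 0.001, 0.002]] [ 33.3  31.6  90.8  -0.   57.4 -60.4]
psi 93.7 yaw 52.9 = 8 x 6.61; then dp [  24.  -176.5  581.3]; y,z in 19 rows: [-9.29 30.6 ]; j6 -53
```

View pics/t2.png

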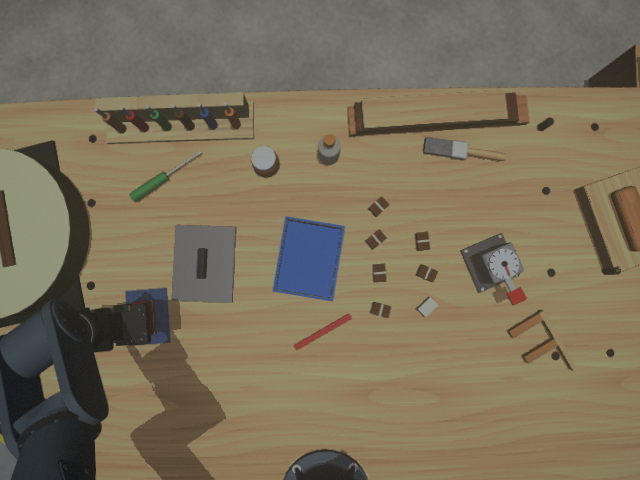

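View pics/w2.png

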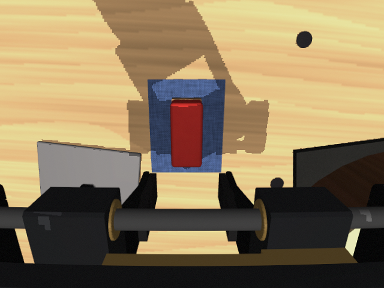

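The sander sits centred on the mat and nothing else has moved. Next is block a.

```bash
python3 -m inch '{"dp":[[0,0,0],[0,0,0],[0,0,0],[0,0,0],[0,0,0],[0,0,0],[0,0,0],[0,0,0]],"yaw":[6.61,6.61,6.61,6.61,6.61,6.61,6.61,6.61]}' 48
python3 -m inch '{"dp":[[0,-4.5,15],[0,-9.3,30.6],[0,-9.3,30.6],[0,-9.3,30.6],[0,-9.3,30.6],[0,-9.3,30.6],[0,-9.3,30.6],[0,-9.3,30.6],[0,-9.3,30.6],[0,-9.3,30.6],[0,-9.3,30.6],[0,-9.3,30.6],[0,-9.3,30.6],[0,-9.3,30.6],[0,-9.3,30.6],[0,-9.3,30.6],[0,-9.3,30.6],[0,-9.3,30.6],[0,-9.3,30.6],[0,-4.6,15.5]],"yaw":[0,0,0,0,0,0,0,0,0,0,0,0,0,0,0,0,0,0,0,0]}'
python3 -m inch '{"dp":[[30,0,0],[30,0,0],[20,0,0],[0,0,0]],"yaw":[0,0,0,0]}'
python3 -c "
from h import *
cap('wrist','w3.png')
import plan
plan.plan(669.3,-145,14,40.8)
"
```

```text
time_s: 9.3
position: [0.4216, 0.4093, 0.1707]
tcp_rot: [[-0.003, 0.761, 0.649], [-0.002, 0.649, -0.761], [-1.0, -0.004, -0.001]]
force: [-1.3, 0.2, -0.9]
opening: 0.554
time_s: 10.97
position: [0.6691, -0.1491, 0.1704]
tcp_rot: [[-0.002, 0.759, 0.651], [-0.001, 0.651, -0.759], [-1.0, -0.002, -0.001]]
force: [0.1, -0.1, -0.6]
opening: 0.554
time_s: 11.3
position: [0.6636, -0.1438, 0.0853]
tcp_rot: [[-0.013, 0.758, 0.652], [0.005, 0.653, -0.758], [-1.0, -0.007, -0.013]]
force: [-0.6, 0.3, -0.7]
opening: 0.556
t 11.35 p [ 665.4 -144.2   88.1] F [ 0.5  0.2 -1. ] op 47.6
[[-0.009, 0.757, 0.653], [0.004, 0.653, -0.757], [-1.0, -0.005, -0.009]] [-21.6  44.4  79.2   0.   57.  -62.4]
psi 40.8 yaw -0.0 = 1 x -0.04; then dp [74.1  2.4  3.1]; y,z in 1 rows: [2.43 3.11]; j6 -53
```

View pics/w3.png

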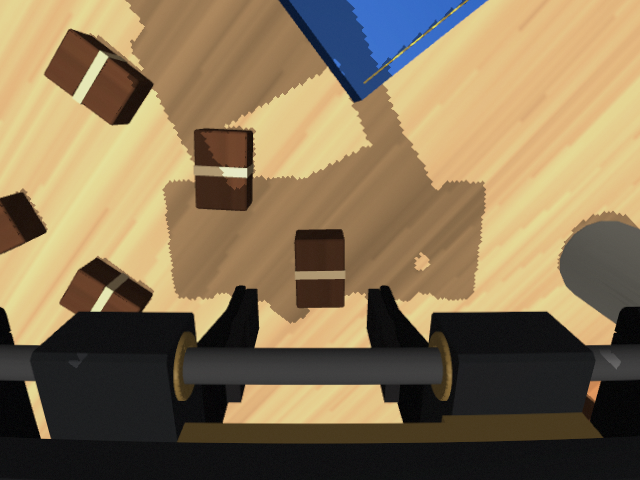

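```bash
python3 -c "
from h import *
print(w('wrist',320,275,.022))"
python3 -m inch '{"dp":[[20,0,0],[25,0,0],[18,0,0],[9,0,0],[4,0,0],[0,0,0],[0,0,0]],"yaw":[0,0,0,0,0,0,0]}'
python3 plan.py 669.3 -145 14 40.8
```

```text
[ 0.67035759 -0.14575391  0.022     ]
time_s: 11.93
position: [0.6697, -0.1456, 0.0178]
tcp_rot: [[0.002, 0.757, 0.653], [-0.001, 0.653, -0.757], [-1.0, 0.001, 0.002]]
force: [-0.1, 0.2, -0.6]
opening: 0.556
t 11.93 p [ 669.7 -145.6   17.8] F [-0.1  0.2 -0.6] op 48.3
[[0.002, 0.757, 0.653], [-0.001, 0.653, -0.757], [-1.0, 0.001, 0.002]] [-21.6  50.   80.3  -0.   49.6 -62.4]
psi 40.8 yaw -0.0 = 1 x -0.01; then dp [ 3.8  0.1 -0.7]; y,z in 1 rows: [ 0.11 -0.71]; j6 -53
```

```bash
cat > slots.py <<'E'
import numpy as np
c=np.array([548.9,22.8]);a=np.radians(-11);ex=np.array([np.cos(a),np.sin(a)]);ey=np.array([-ex[1],ex[0]])
S={(i,j):c+52*i*ex+29*j*ey for i in(-1,0,1) for j in(-1,1)}
if __name__=='__main__':
  for k,v in S.items():print(k,np.round(v,1))
E
python3 slots.py
python3 -m inch '{"dp":[[4,0,0],[0,0,0],[0,0,0]],"yaw":[0,0,0]}'
python3 -m inch '{"dp":[[0,0,0],[0,0,0],[0,0,0],[0,0,0],[0,0,0],[0,0,0],[0,0,0]],"yaw":[0,0,0,0,0,0,0]}' 10
python3 -m inch '{"dp":[[-10,0,0],[-20,0,0],[-25,0,0],[-25,0,0],[-20,0,0],[-10,0,0],[0,0,0],[0,0,0]],"yaw":[0,-6.37,-6.37,-6.37,-6.37,-6.37,-6.37,0]}'
python3 -c "
import plan,slots
plan.plan(*slots.S[1,-1],20,79)"
```

```text
(-1, -1) [492.3   4.3]
(-1, 1) [503.4  61.2]
(0, -1) [543.4  -5.7]
(0, 1) [554.4  51.3]
(1, -1) [594.4 -15.6]
(1, 1) [605.5  41.3]
time_s: 12.18
position: [0.669, -0.1454, 0.0133]
tcp_rot: [[0.001, 0.757, 0.653], [-0.0, 0.653, -0.757], [-1.0, 0.0, 0.001]]
force: [0.4, 0.5, 0.1]
opening: 0.552
time_s: 12.77
position: [0.6688, -0.1453, 0.0127]
tcp_rot: [[0.0, 0.757, 0.653], [-0.0, 0.653, -0.757], [-1.0, 0.0, 0.0]]
force: [-0.5, -0.2, 1.7]
opening: 0.321
time_s: 13.43
position: [0.6694, -0.1456, 0.1246]
tcp_rot: [[0.003, 0.189, 0.982], [-0.001, 0.982, -0.189], [-1.0, -0.001, 0.003]]
force: [-1.2, 0.6, -0.6]
opening: 0.32
t 13.43 p [ 669.4 -145.6  124.6] F [-1.2  0.6 -0.6] op 27.8
[[0.003, 0.189, 0.982], [-0.001, 0.982, -0.189], [-1.0, -0.001, 0.003]] [ -21.6   41.8   78.    -0.    60.1 -100.7]
psi 79.1 yaw 0.1 = 1 x 0.10; then dp [104.6 113.3 -98.4]; y,z in 5 rows: [ 22.66 -19.68]; j6 -81
```

```bash
python3 -m inch '{"dp":[[0,11,-9.5],[0,22,-19],[0,25,-22],[0,25,-22],[0,20,-17.4],[0,10.3,-8.5],[20,0,0],[25,0,0],[25,0,0],[15,0,0],[10,0,0],[0,0,0],[0,0,0]],"yaw":[0,0,0,0,0,0,0,0,0,0,0,0,0]}'
python3 -c "
import plan,slots
plan.plan(*slots.S[1,-1],20,79)"
```

```text
time_s: 14.52
position: [0.594, -0.0157, 0.0273]
tcp_rot: [[-0.0, 0.192, 0.981], [-0.0, 0.981, -0.192], [-1.0, -0.0, -0.0]]
force: [0.7, 0.9, -0.4]
opening: 0.324
t 14.52 p [594.  -15.7  27.3] F [ 0.7  0.9 -0.4] op 28.2
[[-0.0, 0.192, 0.981], [-0.0, 0.981, -0.192], [-1.0, -0.0, -0.0]] [-12.3  44.7  94.4  -0.   41.  -91.2]
psi 78.9 yaw -0.1 = 1 x -0.07; then dp [7.3 0.2 0.4]; y,z in 1 rows: [0.19 0.35]; j6 -81
```

```bash
python3 -m inch '{"dp":[[5,0,0],[3.5,0,0],[0,0,0],[0,0,0]],"yaw":[0,0,0,0]}'
python3 -m inch '{"dp":[[0,0,0],[0,0,0],[0,0,0]],"yaw":[0,0,0]}' 36
python3 -m inch '{"dp":[[-10,0,0],[-20,0,0],[-30,0,0],[-25,0,0],[-10,0,0],[0,0,0],[0,0,0]],"yaw":[0,0,0,0,0,0,0]}'
python3 -c "
from h import *
import plan
plan.plan(590.9,-136.8,14,40.2)
cap('top','t4.png',(265,180,465,330),4)"
```

```text
time_s: 14.85
position: [0.594, -0.0154, 0.0195]
tcp_rot: [[0.001, 0.191, 0.982], [-0.0, 0.982, -0.191], [-1.0, -0.0, 0.001]]
force: [0.1, -0.2, -0.2]
opening: 0.318
time_s: 15.1
position: [0.594, -0.0153, 0.0194]
tcp_rot: [[0.001, 0.191, 0.982], [-0.0, 0.982, -0.191], [-1.0, 0.0, 0.001]]
force: [-0.6, -0.0, -0.2]
opening: 0.4
time_s: 15.68
position: [0.5938, -0.0153, 0.1145]
tcp_rot: [[0.001, 0.191, 0.982], [-0.0, 0.982, -0.191], [-1.0, -0.0, 0.001]]
force: [0.8, -0.2, 0.2]
opening: 0.415
t 15.68 p [593.8 -15.3 114.5] F [ 0.8 -0.2  0.2] op 36.1
[[0.001, 0.191, 0.982], [-0.0, 0.982, -0.191], [-1.0, -0.0, 0.001]] [-12.2  36.8  92.5  -0.   50.7 -91.2]
psi 79.0 yaw 38.8 = 6 x 6.47; then dp [100.5 -80.6  91. ]; y,z in 4 rows: [-20.15  22.74]; j6 -53
```

View pics/t4.png

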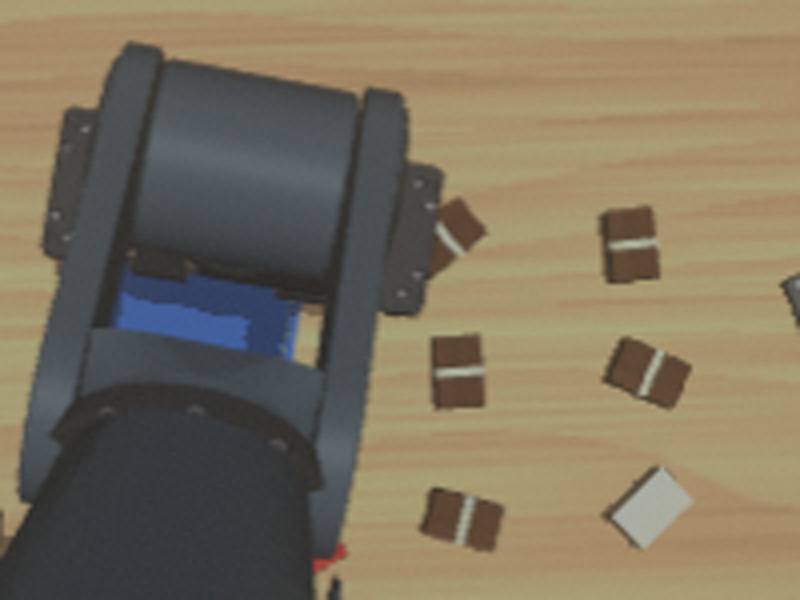

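The remaining blocks are where they were. Next is block b.

```bash
python3 -m inch '{"dp":[[0,0,0],[0,0,0],[0,0,0],[0,0,0],[0,0,0],[0,0,0],[0,-10.6,12],[0,-20,22.5],[0,-20,22.5],[0,-20,22.5],[0,-10,11.5],[20,0,0],[15,0,0],[0,0,0]],"yaw":[6.47,6.47,6.47,6.47,6.47,6.47,0,0,0,0,0,0,0,0]}' 48
python3 -c "
from h import *
cap('wrist','w5.png',None,.7)
import plan
plan.plan(590.9,-136.8,14,40.2)
"
```

```text
time_s: 16.9
position: [0.5877, -0.1358, 0.0749]
tcp_rot: [[-0.008, 0.765, 0.644], [0.004, 0.644, -0.765], [-1.0, -0.004, -0.008]]
force: [-0.8, 0.3, -0.7]
opening: 0.552
t 16.95 p [ 588.6 -135.8   76.3] F [0.5 0.1 1.6] op 47.9
[[-0.006, 0.764, 0.645], [0.003, 0.645, -0.764], [-1.0, -0.003, -0.006]] [-23.6  40.8  91.7   0.   47.9 -63.7]
psi 40.1 yaw -0.1 = 1 x -0.06; then dp [62.3  1.1  2.3]; y,z in 1 rows: [1.13 2.27]; j6 -53
```

View pics/w5.png

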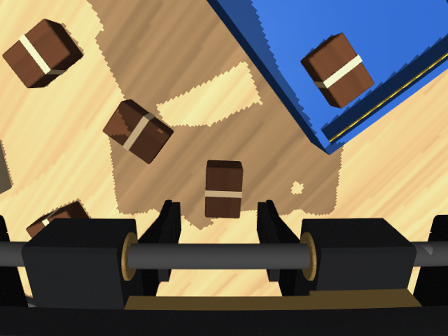

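Block a lies flat in its slot and b is centred between the jaws. I'll grasp it.

```bash
python3 -m inch '{"dp":[[20,0,0],[20,0,0],[15,0,0],[9,0,0],[0,0,0],[0,0,0]],"yaw":[0,0,0,0,0,0]}'
python3 plan.py 590.9 -136.8 13 40.2
python3 -m inch '{"dp":[[0,0,0],[0,0,0],[0,0,0],[0,0,0],[0,0,0],[0,0,0],[0,0,0]],"yaw":[0,0,0,0,0,0,0]}' 10
python3 -m inch '{"dp":[[-10,0,0],[-20,0,0],[-25,0,0],[-25,0,0],[-20,0,0],[-10,0,0],[0,0,0],[0,0,0]],"yaw":[0,-6.45,-6.45,-6.45,-6.45,-6.45,-6.45,0]}'
python3 -c "
import plan,slots
plan.plan(*slots.S[1,1],20,79)"
```

```text
time_s: 17.45
position: [0.591, -0.1364, 0.0151]
tcp_rot: [[-0.0, 0.764, 0.645], [0.0, 0.645, -0.764], [-1.0, -0.0, -0.0]]
force: [0.2, 0.7, 0.3]
opening: 0.553
t 17.45 p [ 591.  -136.4   15.1] F [0.2 0.7 0.3] op 48.1
[[-0.0, 0.764, 0.645], [0.0, 0.645, -0.764], [-1.0, -0.0, -0.0]] [-23.5  46.4  92.6   0.   41.  -63.8]
psi 40.2 yaw -0.0 = 1 x -0.00; then dp [ 2.1 -0.3  0.2]; y,z in 1 rows: [-0.27  0.23]; j6 -53
time_s: 18.03
position: [0.5914, -0.137, 0.0158]
tcp_rot: [[0.001, 0.764, 0.645], [-0.0, 0.645, -0.764], [-1.0, 0.001, 0.001]]
force: [-0.9, 0.3, 5.2]
opening: 0.317
time_s: 18.7
position: [0.5912, -0.1371, 0.1265]
tcp_rot: [[0.002, 0.191, 0.982], [-0.001, 0.982, -0.191], [-1.0, -0.001, 0.002]]
force: [0.5, -0.4, -0.7]
opening: 0.317
t 18.7 p [ 591.2 -137.1  126.5] F [ 0.5 -0.4 -0.7] op 27.6
[[0.002, 0.191, 0.982], [-0.001, 0.982, -0.191], [-1.0, -0.001, 0.002]] [ -23.6   36.6   90.1   -0.    53.2 -102.6]
psi 79.0 yaw -0.0 = 1 x -0.02; then dp [106.5 177.8 -20.1]; y,z in 6 rows: [29.64 -3.34]; j6 -75
```

```bash
python3 -m inch '{"dp":[[0,12,-1.4],[0,28,-3.2],[0,35,-3.9],[0,35,-3.9],[0,30,-3.4],[0,24,-2.7],[0,13.8,-1.6],[20,0,0],[25,0,0],[25,0,0],[16,0,0],[10,0,0],[0,0,0],[0,0,0]],"yaw":[0,0,0,0,0,0,0,0,0,0,0,0,0,0]}'
python3 -c "
import plan,slots
plan.plan(*slots.S[1,1],21,79)"
```

```text
time_s: 19.87
position: [0.6052, 0.0414, 0.0286]
tcp_rot: [[-0.001, 0.194, 0.981], [0.0, 0.981, -0.194], [-1.0, -0.0, -0.001]]
force: [-0.5, 0.2, 0.7]
opening: 0.318
t 19.87 p [605.2  41.4  28.6] F [-0.5  0.2  0.7] op 27.6
[[-0.001, 0.194, 0.981], [0.0, 0.981, -0.194], [-1.0, -0.0, -0.001]] [ -6.6  45.1  92.4  -0.   42.5 -85.4]
psi 78.8 yaw -0.2 = 1 x -0.18; then dp [ 7.6 -0.1  0.3]; y,z in 1 rows: [-0.05  0.27]; j6 -75
```

```bash
python3 -m inch '{"dp":[[4,0,0],[3,0,0],[0,0,0],[0,0,0]],"yaw":[0,0,0,0]}'
python3 -m inch '{"dp":[[0,0,0],[0,0,0],[0,0,0]],"yaw":[0,0,0]}' 36
python3 -m inch '{"dp":[[-10,0,0],[-20,0,0],[-30,0,0],[-25,0,0],[-10,0,0],[0,0,0],[0,0,0]],"yaw":[0,0,0,0,0,0,0]}'
python3 -c "
from h import *
import plan
plan.plan(582.8,-245.5,14,92.9)
cap('top','t6.png',(360,190,450,325),4.4)"
```

```text
time_s: 20.2
position: [0.6057, 0.0414, 0.0226]
tcp_rot: [[0.001, 0.193, 0.981], [-0.0, 0.981, -0.193], [-1.0, 0.0, 0.001]]
force: [0.0, -0.4, -0.3]
opening: 0.321
time_s: 20.45
position: [0.6057, 0.0415, 0.0224]
tcp_rot: [[0.001, 0.193, 0.981], [-0.0, 0.981, -0.193], [-1.0, 0.0, 0.001]]
force: [0.4, 0.5, 0.7]
opening: 0.397
time_s: 21.03
position: [0.6054, 0.0415, 0.1174]
tcp_rot: [[0.001, 0.193, 0.981], [-0.0, 0.981, -0.193], [-1.0, 0.0, 0.001]]
force: [0.1, -0.3, -0.3]
opening: 0.415
t 21.03 p [605.4  41.5 117.4] F [ 0.1 -0.3 -0.3] op 36.1
[[0.001, 0.193, 0.981], [-0.0, 0.981, -0.193], [-1.0, 0.0, 0.001]] [ -6.6  37.3  90.4  -0.   52.2 -85.5]
psi 78.9 yaw -14.0 = 3 x -4.68; then dp [ 103.4 -285.5  -37.1]; y,z in 9 rows: [-31.72  -4.13]; j6 -116
```

View pics/t6.png

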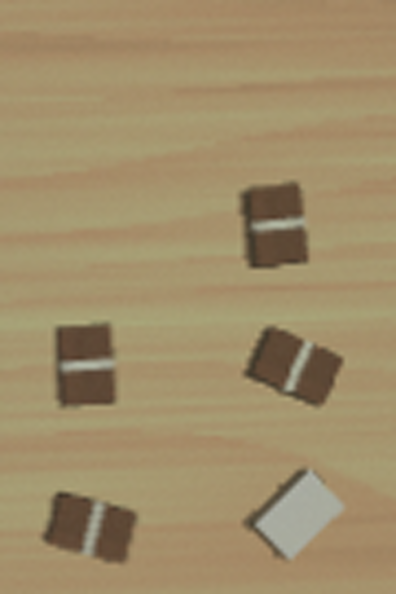

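Unchanged. Next is block c.

```bash
python3 -m inch '{"dp":[[0,0,0],[0,0,0],[0,0,0],[0,-15.5,-2],[0,-31.7,-4.1],[0,-31.7,-4.1],[0,-31.7,-4.1],[0,-31.7,-4.1],[0,-31.7,-4.1],[0,-31.7,-4.1],[0,-31.7,-4.1],[0,-31.7,-4.1],[0,-16.4,-2.3],[20,0,0],[18,0,0],[0,0,0]],"yaw":[-4.68,-4.68,-4.68,0,0,0,0,0,0,0,0,0,0,0,0,0]}' 48
python3 -c "
from h import *
cap('wrist','w7.png',None,.7)
import plan
plan.plan(582.8,-245.5,14,92.9)
"
```

```text
time_s: 22.42
position: [0.5796, -0.2436, 0.0742]
tcp_rot: [[-0.008, -0.05, 0.999], [0.006, 0.999, 0.05], [-1.0, 0.006, -0.008]]
force: [-0.8, 0.6, -1.1]
opening: 0.55
t 22.47 p [ 580.5 -243.7   75.9] F [0.2 0.2 0.7] op 48.1
[[-0.007, -0.051, 0.999], [0.005, 0.999, 0.051], [-1.0, 0.005, -0.006]] [ -32.9   42.2   87.7    0.    50.5 -125.8]
psi 92.9 yaw -0.0 = 1 x -0.00; then dp [61.9 -1.9  2.2]; y,z in 1 rows: [-1.87  2.19]; j6 -116
```

View pics/w7.png

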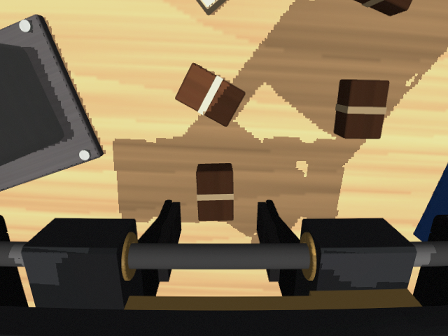

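```bash
python3 -c "
from h import *
print(w('wrist',214.5/.7,278,.022))"
python3 -m inch '{"dp":[[20,0,0],[20,0,0],[15,0,0],[9,0,0],[0,0,0],[0,0,0]],"yaw":[0,0,0,0,0,0]}'
python3 -m inch '{"dp":[[0,0,0],[0,0,0],[0,0,0],[0,0,0],[0,0,0],[0,0,0],[0,0,0]],"yaw":[0,0,0,0,0,0,0]}' 10
python3 -m inch '{"dp":[[-10,0,0],[-20,0,0],[-25,0,0],[-25,0,0],[-20,0,0],[-10,0,0],[0,0,0],[0,0,0]],"yaw":[0,4.63,4.63,4.63,0,0,0,0]}'
python3 -c "
import plan,slots
plan.plan(*slots.S[0,1],20,79)"
```

```text
[ 0.58275877 -0.24689496  0.022     ]
time_s: 22.97
position: [0.5831, -0.2451, 0.0152]
tcp_rot: [[-0.0, -0.052, 0.999], [0.0, 0.999, 0.052], [-1.0, 0.0, -0.0]]
force: [-0.9, -0.3, 0.1]
opening: 0.55
time_s: 23.55
position: [0.5833, -0.2458, 0.0159]
tcp_rot: [[0.001, -0.051, 0.999], [-0.001, 0.999, 0.051], [-1.0, -0.001, 0.001]]
force: [-0.5, 0.1, 4.5]
opening: 0.317
time_s: 24.22
position: [0.5827, -0.2455, 0.1251]
tcp_rot: [[0.0, 0.19, 0.982], [-0.0, 0.982, -0.19], [-1.0, -0.0, 0.0]]
force: [-0.5, 0.5, -0.7]
opening: 0.32
t 24.22 p [ 582.7 -245.5  125.1] F [-0.5  0.5 -0.7] op 27.8
[[0.0, 0.19, 0.982], [-0.0, 0.982, -0.19], [-1.0, -0.0, 0.0]] [ -33.    38.3   86.2   -0.    55.5 -112. ]
psi 79.0 yaw 0.0 = 1 x 0.03; then dp [105.1 285.9 -84.4]; y,z in 10 rows: [28.59 -8.44]; j6 -74
```

```bash
python3 -m inch '{"dp":[[0,14.3,-4.2],[0,28.6,-8.4],[0,28.6,-8.4],[0,28.6,-8.4],[0,28.6,-8.4],[0,28.6,-8.4],[0,28.6,-8.4],[0,28.6,-8.4],[0,28.6,-8.4],[0,28.6,-8.4],[0,14.2,-4.4],[20,0,0],[25,0,0],[25,0,0],[16,0,0],[9,0,0],[0,0,0],[0,0,0]],"yaw":[0,0,0,0,0,0,0,0,0,0,0,0,0,0,0,0,0,0]}'
python3 -c "
import plan,slots
plan.plan(*slots.S[0,1],21,79)"
```

```text
time_s: 25.72
position: [0.5537, 0.0517, 0.0292]
tcp_rot: [[-0.002, 0.19, 0.982], [0.0, 0.982, -0.19], [-1.0, -0.0, -0.003]]
force: [-0.0, -0.1, 0.3]
opening: 0.324
t 25.72 p [553.7  51.7  29.2] F [-0.  -0.1  0.3] op 28.2
[[-0.002, 0.19, 0.982], [0.0, 0.982, -0.19], [-1.0, -0.0, -0.003]] [ -6.2  42.9 100.    0.   37.3 -85.2]
psi 79.0 yaw 0.0 = 1 x 0.04; then dp [ 8.2 -0.3  0.8]; y,z in 1 rows: [-0.26  0.81]; j6 -74
```

```bash
python3 -m inch '{"dp":[[5,0,0],[3,0,0],[0,0,0],[0,0,0]],"yaw":[0,0,0,0]}'
python3 -m inch '{"dp":[[0,0,0],[0,0,0],[0,0,0]],"yaw":[0,0,0]}' 36
python3 -m inch '{"dp":[[-10,0,0],[-20,0,0],[-30,0,0],[-25,0,0],[-10,0,0],[0,0,0],[0,0,0]],"yaw":[0,0,0,0,0,0,0]}'
python3 -c "
from h import *
import plan
plan.plan(511.1,-141.4,14,91.5)
cap('top','t8.png',(360,190,450,325),4.4)
cap('wrist','w8.png',None,.7)"
```

```text
time_s: 26.05
position: [0.555, 0.0511, 0.0225]
tcp_rot: [[0.001, 0.191, 0.982], [-0.0, 0.982, -0.191], [-1.0, 0.0, 0.001]]
force: [0.8, -0.3, -0.3]
opening: 0.319
time_s: 26.3
position: [0.555, 0.0511, 0.0224]
tcp_rot: [[0.001, 0.191, 0.982], [-0.0, 0.982, -0.191], [-1.0, 0.0, 0.001]]
force: [0.2, -0.4, 0.1]
opening: 0.402
time_s: 26.88
position: [0.5547, 0.0512, 0.1175]
tcp_rot: [[0.001, 0.19, 0.982], [-0.0, 0.982, -0.19], [-1.0, 0.0, 0.001]]
force: [0.0, 0.6, -0.5]
opening: 0.412
t 26.88 p [554.7  51.2 117.5] F [ 0.   0.6 -0.5] op 35.9
[[0.001, 0.19, 0.982], [-0.0, 0.982, -0.19], [-1.0, 0.0, 0.001]] [ -6.2  34.4  97.8   0.   47.8 -85.2]
psi 79.0 yaw -12.5 = 2 x -6.24; then dp [ 103.5 -191.4  -48.7]; y,z in 6 rows: [-31.9   -8.11]; j6 -107
```

View pics/t8.png

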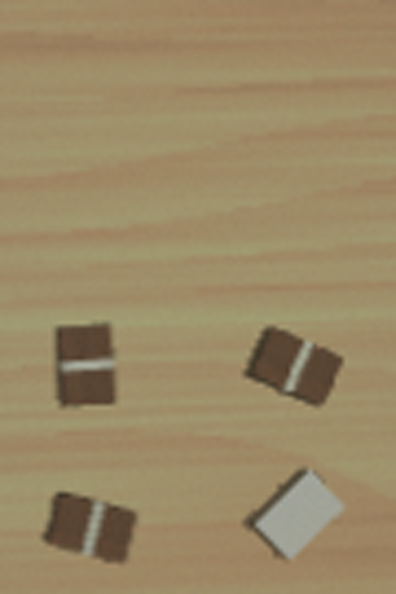

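View pics/w8.png

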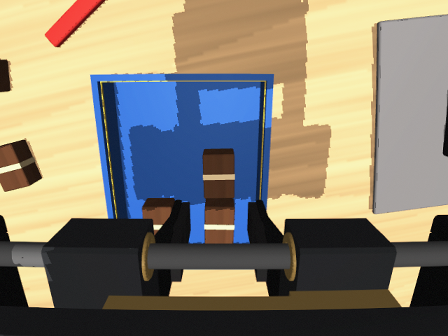

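Three blocks are lying in their slots and the rest are unmoved. Next is d.

```bash
python3 -m inch '{"dp":[[0,0,0],[0,0,0],[0,-15.9,-4],[0,-31.9,-8.1],[0,-31.9,-8.1],[0,-31.9,-8.1],[0,-31.9,-8.1],[0,-31.9,-8.1],[0,-16,-4.1],[20,0,0],[18,0,0],[0,0,0]],"yaw":[-6.24,-6.24,0,0,0,0,0,0,0,0,0,0]}' 48
python3 -c "
from h import *
cap('wrist','w9.png',None,.7)
import plan
plan.plan(511.1,-141.4,14,91.5)
"
```

```text
time_s: 27.98
position: [0.508, -0.1407, 0.075]
tcp_rot: [[-0.008, -0.025, 1.0], [0.004, 1.0, 0.025], [-1.0, 0.004, -0.008]]
force: [-1.3, 0.3, -0.7]
opening: 0.551
t 28.03 p [ 508.8 -140.6   76.3] F [-0.5  0.1 -0.2] op 47.9
[[-0.007, -0.025, 1.0], [0.003, 1.0, 0.025], [-1.0, 0.004, -0.006]] [ -27.6   37.   103.     0.    40.5 -119.1]
psi 91.5 yaw -0.0 = 1 x -0.04; then dp [62.3 -0.8  2.3]; y,z in 1 rows: [-0.84  2.29]; j6 -107
```

View pics/w9.png

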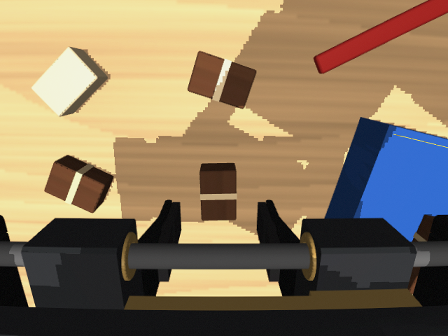

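```bash
python3 -m inch '{"dp":[[20,0,0],[20,0,0],[15,0,0],[9,0,0],[0,0,0],[0,0,0]],"yaw":[0,0,0,0,0,0]}'
python3 -m inch '{"dp":[[0,0,0],[0,0,0],[0,0,0],[0,0,0],[0,0,0],[0,0,0],[0,0,0]],"yaw":[0,0,0,0,0,0,0]}' 10
python3 -m inch '{"dp":[[-10,0,0],[-20,0,0],[-25,0,0],[-25,0,0],[-20,0,0],[-10,0,0],[0,0,0],[0,0,0]],"yaw":[0,6.25,6.25,0,0,0,0,0]}'
python3 -c "
import plan,slots
plan.plan(*slots.S[0,-1],20,79)"
```

```text
time_s: 28.53
position: [0.5111, -0.1412, 0.015]
tcp_rot: [[-0.001, -0.027, 1.0], [0.0, 1.0, 0.027], [-1.0, 0.0, -0.001]]
force: [0.8, -0.1, 0.2]
opening: 0.55
time_s: 29.12
position: [0.5115, -0.1416, 0.0157]
tcp_rot: [[0.001, -0.026, 1.0], [-0.0, 1.0, 0.026], [-1.0, -0.001, 0.001]]
force: [0.3, 0.7, 5.1]
opening: 0.321
time_s: 29.78
position: [0.511, -0.1414, 0.1252]
tcp_rot: [[0.001, 0.191, 0.982], [-0.0, 0.982, -0.191], [-1.0, -0.0, 0.001]]
force: [0.2, -0.1, -0.2]
opening: 0.316
t 29.78 p [ 511.  -141.4  125.2] F [ 0.2 -0.1 -0.2] op 27.5
[[0.001, 0.191, 0.982], [-0.0, 0.982, -0.191], [-1.0, -0.0, 0.001]] [ -27.6   32.1  101.4   -0.    46.5 -106.6]
psi 79.0 yaw 0.0 = 1 x 0.00; then dp [105.2 139.4   5.8]; y,z in 5 rows: [27.89  1.16]; j6 -80
```

```bash
python3 -m inch '{"dp":[[0,13,0.6],[0,28,1.2],[0,30,1.2],[0,30,1.2],[0,25,1],[0,13.4,0.6],[20,0,0],[25,0,0],[25,0,0],[16,0,0],[9,0,0],[0,0,0],[0,0,0]],"yaw":[0,0,0,0,0,0,0,0,0,0,0,0,0]}'
python3 -c "
import plan,slots
plan.plan(*slots.S[0,-1],21,79)"
```

```text
time_s: 30.87
position: [0.5427, -0.0051, 0.0291]
tcp_rot: [[-0.002, 0.191, 0.982], [0.001, 0.982, -0.191], [-1.0, 0.0, -0.002]]
force: [1.1, -0.4, -0.4]
opening: 0.321
t 30.87 p [542.7  -5.1  29.1] F [ 1.1 -0.4 -0.4] op 27.9
[[-0.002, 0.191, 0.982], [0.001, 0.982, -0.191], [-1.0, 0.0, -0.002]] [-12.3  42.4 102.    0.   35.8 -91.4]
psi 79.0 yaw 0.0 = 1 x 0.01; then dp [ 8.1 -0.4  0.7]; y,z in 1 rows: [-0.41  0.74]; j6 -80
```

```bash
python3 -m inch '{"dp":[[5,0,0],[3,0,0],[0,0,0],[0,0,0]],"yaw":[0,0,0,0]}'
python3 -m inch '{"dp":[[0,0,0],[0,0,0],[0,0,0]],"yaw":[0,0,0]}' 36
python3 -m inch '{"dp":[[-10,0,0],[-20,0,0],[-30,0,0],[-25,0,0],[-10,0,0],[0,0,0],[0,0,0]],"yaw":[0,0,0,0,0,0,0]}'
python3 -c "
from h import *
import plan
plan.plan(508,-254.1,14,-25.1)
cap('top','t10.png',(360,190,450,325),4.4)
cap('wrist','w10.png',None,.7)"
```

```text
time_s: 31.2
position: [0.5437, -0.0058, 0.0225]
tcp_rot: [[0.001, 0.191, 0.982], [-0.0, 0.982, -0.191], [-1.0, 0.0, 0.001]]
force: [0.4, 0.3, 0.2]
opening: 0.323
time_s: 31.45
position: [0.5436, -0.0058, 0.0224]
tcp_rot: [[0.001, 0.191, 0.982], [-0.0, 0.982, -0.191], [-1.0, -0.0, 0.001]]
force: [0.5, 0.2, 0.3]
opening: 0.398
time_s: 32.03
position: [0.5435, -0.0057, 0.1175]
tcp_rot: [[0.001, 0.191, 0.982], [-0.0, 0.982, -0.191], [-1.0, -0.0, 0.001]]
force: [-0.4, -0.3, -0.7]
opening: 0.416
t 32.03 p [543.5  -5.7 117.5] F [-0.4 -0.3 -0.7] op 36.2
[[0.001, 0.191, 0.982], [-0.0, 0.982, -0.191], [-1.0, -0.0, 0.001]] [-12.4  33.6  99.8   0.   46.6 -91.4]
psi 79.0 yaw 104.1 = 15 x 6.94; then dp [103.5  73.2 240. ]; y,z in 8 rows: [ 9.15 30.  ]; j6 -1
```

View pics/t10.png

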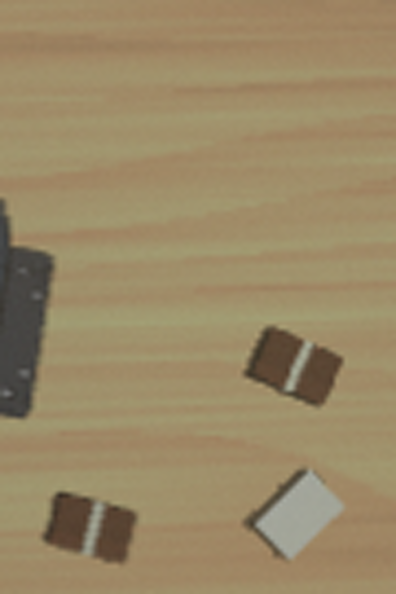

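View pics/w10.png

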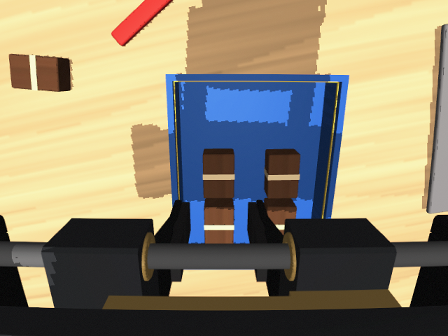

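```bash
python3 -m inch '{"dp":[[0,0,0],[0,0,0],[0,0,0],[0,0,0],[0,0,0],[0,0,0],[0,0,0],[0,0,0],[0,0,0],[0,0,0],[0,0,0],[0,0,0],[0,0,0],[0,0,0],[0,0,0]],"yaw":[6.94,6.94,6.94,6.94,6.94,6.94,6.94,6.94,6.94,6.94,6.94,6.94,6.94,6.94,6.94]}' 46
python3 -m inch '{"dp":[[0,4.6,15],[0,9.2,30],[0,9.2,30],[0,9.2,30],[0,9.2,30],[0,9.2,30],[0,9.2,30],[0,9.2,30],[0,4.3,15],[20,0,0],[18,0,0],[0,0,0]],"yaw":[0,0,0,0,0,0,0,0,0,0,0,0]}'
python3 -c "
from h import *
cap('wrist','w11.png',None,.7)
import plan
plan.plan(508,-254.1,14,-25.1)
"
```

```text
time_s: 33.38
position: [0.5422, -0.0055, 0.1152]
tcp_rot: [[-0.004, 0.903, -0.43], [0.001, -0.43, -0.903], [-1.0, -0.004, 0.001]]
force: [-0.1, -0.3, -0.7]
opening: 0.529
time_s: 34.38
position: [0.5051, -0.2523, 0.075]
tcp_rot: [[-0.007, 0.905, -0.425], [0.006, -0.425, -0.905], [-1.0, -0.009, -0.002]]
force: [-0.8, 1.0, 0.5]
opening: 0.527
t 34.43 p [ 506.  -252.4   76.4] F [-0.5  0.4  0.1] op 45.9
[[-0.006, 0.905, -0.424], [0.005, -0.424, -0.905], [-1.0, -0.007, -0.002]] [-37.8  38.8  97.5   0.   44.2 -12.7]
psi -25.1 yaw -0.0 = 1 x -0.02; then dp [62.4  2.5  0.7]; y,z in 1 rows: [2.54 0.67]; j6 -1
```

View pics/w11.png

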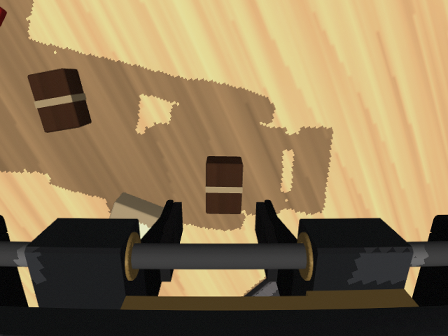

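```bash
python3 -m inch '{"dp":[[20,0,0],[20,0,0],[15,0,0],[9,0,0],[0,0,0],[0,0,0]],"yaw":[0,0,0,0,0,0]}'
python3 -m inch '{"dp":[[0,0,0],[0,0,0],[0,0,0],[0,0,0],[0,0,0],[0,0,0],[0,0,0]],"yaw":[0,0,0,0,0,0,0]}' 10
python3 -m inch '{"dp":[[-10,0,0],[-20,0,0],[-25,0,0],[-25,0,0],[-20,0,0],[-10,0,0],[0,0,0],[0,0,0],[0,0,0],[0,0,0],[0,0,0],[0,0,0],[0,0,0]],"yaw":[0,6.9,6.9,6.9,6.9,6.9,6.9,6.9,6.9,6.9,6.9,6.9,0]}'
python3 -c "
import plan,slots
plan.plan(*slots.S[-1,1],20,-101)"
```

```text
time_s: 34.93
position: [0.5082, -0.2537, 0.0152]
tcp_rot: [[-0.0, 0.906, -0.424], [0.0, -0.424, -0.906], [-1.0, -0.0, -0.0]]
force: [0.7, 0.9, 0.8]
opening: 0.526
time_s: 35.52
position: [0.5084, -0.2544, 0.0159]
tcp_rot: [[0.001, 0.906, -0.424], [-0.001, -0.424, -0.906], [-1.0, 0.001, 0.0]]
force: [-0.1, 0.7, 5.4]
opening: 0.32
time_s: 36.6
position: [0.5078, -0.254, 0.1254]
tcp_rot: [[-0.0, -0.193, -0.981], [0.0, -0.981, 0.193], [-1.0, -0.0, 0.0]]
force: [1.4, -0.3, 0.6]
opening: 0.318
t 36.6 p [ 507.8 -254.   125.4] F [ 1.4 -0.3  0.6] op 27.6
[[-0.0, -0.193, -0.981], [0.0, -0.981, 0.193], [-1.0, -0.0, 0.0]] [-37.9  34.3  95.9  -0.   49.8  63.3]
psi -101.1 yaw -0.1 = 1 x -0.12; then dp [ 105.4 -308.6   64.4]; y,z in 10 rows: [-30.86   6.44]; j6 108
```

```bash
python3 -m inch '{"dp":[[0,-15.4,3.2],[0,-30.9,6.4],[0,-30.9,6.4],[0,-30.9,6.4],[0,-30.9,6.4],[0,-30.9,6.4],[0,-30.9,6.4],[0,-30.9,6.4],[0,-30.9,6.4],[0,-30.9,6.4],[0,-15.2,3.4],[20,0,0],[25,0,0],[25,0,0],[16,0,0],[9,0,0],[0,0,0],[0,0,0]],"yaw":[0,0,0,0,0,0,0,0,0,0,0,0,0,0,0,0,0,0]}'
python3 -c "
import plan,slots
plan.plan(*slots.S[-1,1],21,-101)"
```

```text
time_s: 38.1
position: [0.5035, 0.0615, 0.0301]
tcp_rot: [[-0.001, -0.189, -0.982], [0.0, -0.982, 0.189], [-1.0, -0.0, 0.001]]
force: [0.9, -0.4, -1.0]
opening: 0.322
t 38.1 p [503.5  61.5  30.1] F [ 0.9 -0.4 -1. ] op 28.0
[[-0.001, -0.189, -0.982], [0.0, -0.982, 0.189], [-1.0, -0.0, 0.001]] [ -5.7  41.  107.2   0.   31.8  95.2]
psi -100.9 yaw 0.1 = 1 x 0.08; then dp [9.1 0.4 0.1]; y,z in 1 rows: [0.35 0.09]; j6 108
```

```bash
python3 -m inch '{"dp":[[5,0,0],[3.5,0,0],[0,0,0],[0,0,0]],"yaw":[0,0,0,0]}'
python3 -m inch '{"dp":[[0,0,0],[0,0,0],[0,0,0]],"yaw":[0,0,0]}' 36
python3 -m inch '{"dp":[[-10,0,0],[-20,0,0],[-30,0,0],[-25,0,0],[-10,0,0],[0,0,0],[0,0,0]],"yaw":[0,0,0,0,0,0,0]}'
python3 -c "
from h import *
import plan
plan.plan(425.8,-141.6,14,-13.8)
cap('top','t12.png',(360,190,450,325),4.4)
cap('wrist','w12.png',None,.7)"
```

```text
time_s: 38.43
position: [0.5041, 0.0611, 0.0219]
tcp_rot: [[0.001, -0.191, -0.982], [-0.0, -0.982, 0.191], [-1.0, -0.0, -0.001]]
force: [0.4, -0.1, -0.8]
opening: 0.32
time_s: 38.68
position: [0.5041, 0.0611, 0.0218]
tcp_rot: [[0.001, -0.191, -0.982], [-0.0, -0.982, 0.191], [-1.0, -0.0, -0.001]]
force: [0.1, 0.0, 0.5]
opening: 0.402
time_s: 39.27
position: [0.5039, 0.0611, 0.117]
tcp_rot: [[0.001, -0.191, -0.982], [-0.0, -0.982, 0.191], [-1.0, -0.0, -0.001]]
force: [0.1, 0.2, -0.2]
opening: 0.411
t 39.27 p [503.9  61.1 117. ] F [ 0.1  0.2 -0.2] op 35.8
[[0.001, -0.191, -0.982], [-0.0, -0.982, 0.191], [-1.0, -0.0, -0.001]] [ -5.7  31.7 104.9   0.   43.3  95.3]
psi -101.0 yaw -87.2 = 13 x -6.71; then dp [103.  -27.5 215.5]; y,z in 7 rows: [-3.93 30.79]; j6 -5
```

View pics/t12.png

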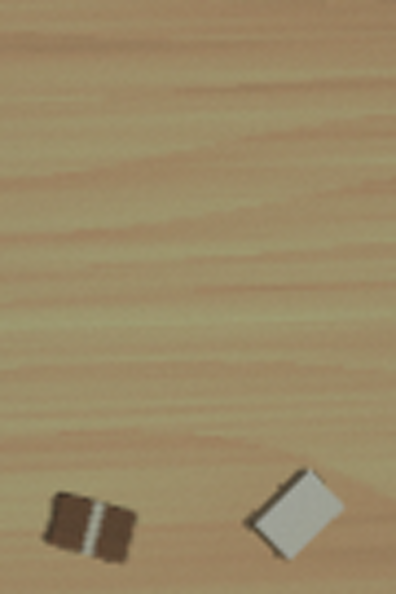

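View pics/w12.png

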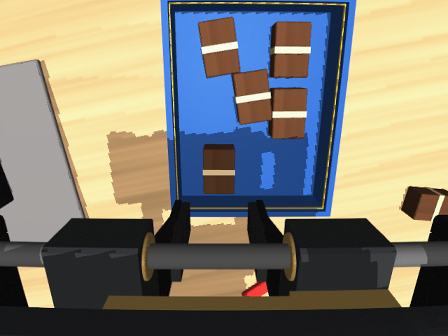

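The expected knock happened inside the tub. Blocks b and c have shifted and rotated but still lie flat, and slot (-1,-1) is free. Next is f.

```bash
python3 -m inch '{"dp":[[0,0,0],[0,0,0],[0,0,0],[0,0,0],[0,0,0],[0,0,0],[0,0,0],[0,0,0],[0,0,0],[0,0,0],[0,0,0],[0,0,0],[0,0,0]],"yaw":[-6.71,-6.71,-6.71,-6.71,-6.71,-6.71,-6.71,-6.71,-6.71,-6.71,-6.71,-6.71,-6.71]}' 46
python3 -m inch '{"dp":[[0,-2,15.4],[0,-3.9,30.8],[0,-3.9,30.8],[0,-3.9,30.8],[0,-3.9,30.8],[0,-3.9,30.8],[0,-3.9,30.8],[0,-2,15.3],[20,0,0],[18,0,0],[0,0,0]],"yaw":[0,0,0,0,0,0,0,0,0,0,0]}'
python3 -c "
from h import *
cap('wrist','w13.png',None,.7)
import plan
plan.plan(425.8,-141.6,14,-13.8)
"
```

```text
time_s: 40.45
position: [0.5027, 0.0612, 0.1148]
tcp_rot: [[-0.004, 0.973, -0.232], [0.0, -0.232, -0.973], [-1.0, -0.004, 0.001]]
force: [0.5, 0.2, -0.4]
opening: 0.528
time_s: 41.37
position: [0.4235, -0.1409, 0.0753]
tcp_rot: [[-0.007, 0.971, -0.24], [0.004, -0.24, -0.971], [-1.0, -0.008, -0.003]]
force: [-0.6, 0.4, -0.7]
opening: 0.534
t 41.42 p [ 424.  -140.8   76.4] F [-0.6 -0.3  0. ] op 46.0
[[-0.006, 0.971, -0.239], [0.004, -0.239, -0.971], [-1.0, -0.006, -0.002]] [-32.8  33.6 114.6   0.   32.2 -18.9]
psi -13.8 yaw -0.0 = 1 x -0.01; then dp [62.4  1.9  0.4]; y,z in 1 rows: [1.92 0.37]; j6 -5
```

View pics/w13.png

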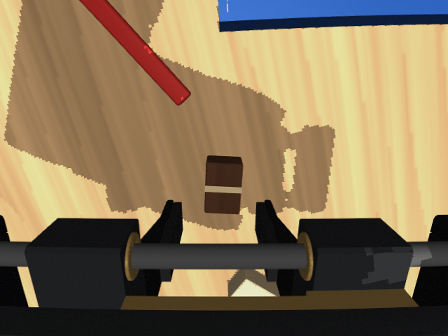

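```bash
python3 -m inch '{"dp":[[20,0,0],[20,0,0],[15,0,0],[9,0,0],[0,0,0],[0,0,0]],"yaw":[0,0,0,0,0,0]}'
python3 -m inch '{"dp":[[0,0,0],[0,0,0],[0,0,0],[0,0,0],[0,0,0],[0,0,0],[0,0,0]],"yaw":[0,0,0,0,0,0,0]}' 10
python3 -m inch '{"dp":[[-10,0,0],[-20,0,0],[-25,0,0],[-25,0,0],[-20,0,0],[-10,0,0],[0,0,0],[0,0,0],[0,0,0],[0,0,0],[0,0,0],[0,0,0],[0,0,0],[0,0,0],[0,0,0]],"yaw":[0,6.71,6.71,6.71,6.71,6.71,6.71,6.71,6.71,6.71,6.71,6.71,6.71,6.71,0]}'
python3 -c "
import plan,slots
plan.plan(*slots.S[-1,-1],20,-101)"
```

```text
time_s: 41.92
position: [0.4259, -0.1413, 0.0145]
tcp_rot: [[-0.001, 0.971, -0.237], [0.001, -0.237, -0.971], [-1.0, -0.001, -0.0]]
force: [-0.1, 0.2, -0.6]
opening: 0.527
time_s: 42.5
position: [0.4263, -0.1418, 0.0152]
tcp_rot: [[0.001, 0.971, -0.238], [-0.001, -0.238, -0.971], [-1.0, 0.001, 0.0]]
force: [0.6, 1.1, 6.0]
opening: 0.321
time_s: 43.75
position: [0.4257, -0.1415, 0.125]
tcp_rot: [[-0.0, -0.193, -0.981], [0.0, -0.981, 0.193], [-1.0, -0.0, 0.0]]
force: [0.1, -0.2, -0.0]
opening: 0.324
t 43.75 p [ 425.7 -141.5  125. ] F [ 0.1 -0.2 -0. ] op 28.2
[[-0.0, -0.193, -0.981], [0.0, -0.981, 0.193], [-1.0, -0.0, 0.0]] [-32.7  27.8 112.8  -0.   39.4  68.4]
psi -101.1 yaw -0.1 = 1 x -0.11; then dp [ 105.  -155.8  -37.6]; y,z in 5 rows: [-31.16  -7.52]; j6 101
```

```bash
python3 -m inch '{"dp":[[0,-15.6,-3.8],[0,-31.2,-7.5],[0,-31.2,-7.5],[0,-31.2,-7.5],[0,-31.2,-7.5],[0,-15.4,-3.8],[15,0,0],[0,0,0]],"yaw":[0,0,0,0,0,0,0,0]}'
python3 -c "
from h import *
cap('wrist','w14.png',None,.7)
import plan,slots
plan.plan(*slots.S[-1,-1],20,-101)"
```

```text
time_s: 44.42
position: [0.4916, 0.0055, 0.1086]
tcp_rot: [[-0.003, -0.185, -0.983], [0.001, -0.983, 0.185], [-1.0, -0.0, 0.003]]
force: [-0.9, -0.1, -0.3]
opening: 0.321
t 44.47 p [491.4   4.9 109. ] F [-0.4 -0.3 -1.3] op 27.9
[[-0.003, -0.187, -0.982], [0.001, -0.982, 0.187], [-1.0, -0.0, 0.003]] [-12.5  31.7 107.3  -0.   41.1  88.3]
psi -100.8 yaw 0.2 = 1 x 0.21; then dp [89.   0.5 -1. ]; y,z in 1 rows: [ 0.47 -1.02]; j6 101
```

View pics/w14.png

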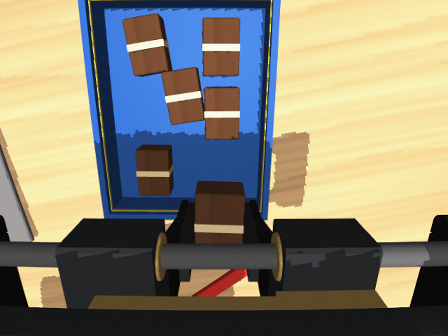

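```bash
python3 -m inch '{"dp":[[20,0,0],[25,0,0],[20,0,0],[14,0,0],[0,0,0],[0,0,0]],"yaw":[0,0,0,0,0,0]}'
python3 -c "
import plan,slots
plan.plan(*slots.S[-1,-1],20.7,-101)"
```

```text
time_s: 44.97
position: [0.4921, 0.0035, 0.0305]
tcp_rot: [[-0.002, -0.191, -0.982], [0.0, -0.982, 0.191], [-1.0, -0.0, 0.002]]
force: [0.0, -0.4, 0.1]
opening: 0.319
t 44.97 p [492.1   3.5  30.5] F [ 0.  -0.4  0.1] op 27.7
[[-0.002, -0.191, -0.982], [0.0, -0.982, 0.191], [-1.0, -0.0, 0.002]] [-12.6  40.5 109.4  -0.   30.2  88.4]
psi -101.0 yaw -0.0 = 1 x -0.01; then dp [ 9.8 -0.7 -0.1]; y,z in 1 rows: [-0.75 -0.11]; j6 101
```

```bash
python3 -m inch '{"dp":[[5,0,0],[4,0,0],[0,0,0],[0,0,0]],"yaw":[0,0,0,0]}'
python3 -m inch '{"dp":[[0,0,0],[0,0,0],[0,0,0]],"yaw":[0,0,0]}' 36
python3 -m inch '{"dp":[[-10,0,0],[-20,0,0],[-30,0,0],[-30,0,0],[-30,0,0],[-30,0,0],[-20,0,0],[0,0,0]],"yaw":[0,0,0,0,0,0,0,0]}'
python3 -c "
from h import *
import plan
plan.plan(545,270,45,-93.3)
cap('top','t15.png',(115,180,445,345),2.4)
cap('wrist','w15.png')"
```

```text
time_s: 45.3
position: [0.4928, 0.004, 0.022]
tcp_rot: [[0.001, -0.191, -0.982], [-0.0, -0.982, 0.191], [-1.0, 0.0, -0.001]]
force: [0.8, 0.3, 0.2]
opening: 0.322
time_s: 45.55
position: [0.4928, 0.0041, 0.0218]
tcp_rot: [[0.001, -0.191, -0.982], [-0.0, -0.982, 0.191], [-1.0, -0.0, -0.001]]
force: [-0.5, 0.7, -0.7]
opening: 0.398
time_s: 46.22
position: [0.4953, 0.0037, 0.1965]
tcp_rot: [[0.01, -0.19, -0.982], [-0.002, -0.982, 0.19], [-1.0, 0.0, -0.01]]
force: [0.6, 0.0, 0.1]
opening: 0.414
t 46.22 p [495.3   3.7 196.5] F [0.6 0.  0.1] op 36.0
[[0.01, -0.19, -0.982], [-0.002, -0.982, 0.19], [-1.0, 0.0, -0.01]] [-12.5  23.2 103.1   0.   53.1  88.5]
psi -101.0 yaw -7.7 = 2 x -3.84; then dp [ 151.5 -268.7  -34.3]; y,z in 9 rows: [-29.85  -3.81]; j6 120
```

View pics/t15.png

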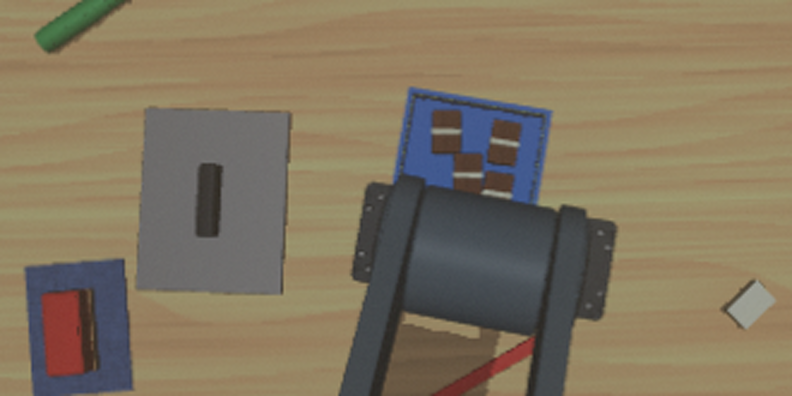

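View pics/w15.png

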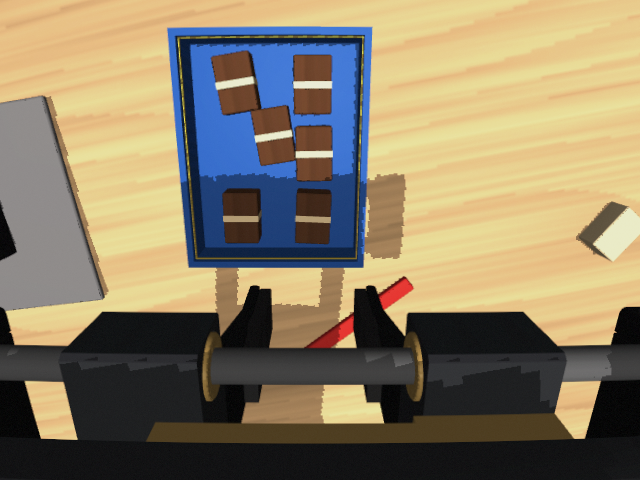

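All six walnut blocks lie flat in the tub, in three rows. The lid (handle at about (208,200) in the crop), the sander and the maple are unmoved. I'm going for the lid.

```bash
python3 -m inch '{"dp":[[0,0,0],[0,0,0],[0,-15,-2],[0,-29.9,-3.8],[0,-29.9,-3.8],[0,-29.9,-3.8],[0,-29.9,-3.8],[0,-29.9,-3.8],[0,-29.9,-3.8],[0,-29.9,-3.8],[0,-29.9,-3.8],[0,-15,-2],[25,0,0],[25,0,0],[20,0,0],[0,0,0],[0,0,0]],"yaw":[-3.85,-3.85,0,0,0,0,0,0,0,0,0,0,0,0,0,0,0]}' 42
python3 -c "
from h import *
cap('wrist','w16.png')
import plan
plan.plan(545.3,271,26,-93.3)
"
```

```text
time_s: 47.73
position: [0.5408, 0.27, 0.1195]
tcp_rot: [[-0.005, -0.058, -0.998], [-0.002, -0.998, 0.058], [-1.0, 0.002, 0.005]]
force: [-0.4, 0.5, 0.6]
opening: 0.48
t 47.78 p [542.1 270.4 121. ] F [ 0.5 -0.1 -0.1] op 42.0
[[-0.002, -0.058, -0.998], [-0.001, -0.998, 0.058], [-1.0, 0.001, 0.002]] [ 16.   37.   90.3  -0.   52.8 109.3]
psi -93.3 yaw -0.0 = 1 x -0.02; then dp [95.  -0.8 -3.1]; y,z in 1 rows: [-0.78 -3.12]; j6 120
```

View pics/w16.png

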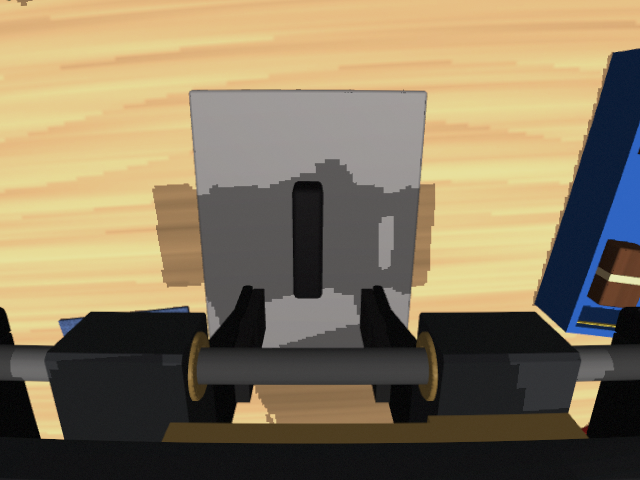

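```bash
python3 -c "
from h import *
P=[w('wrist',u,v,.040)*1000 for u,v in[(293,184),(323,184),(322,296),(294,296)]]
print(np.round(P,1),np.mean(P,0)); d=P[1]-P[0];print(np.hypot(*d[:2]))
a=w('wrist',190,91.5,.012)*1000;b=w('wrist',427,91.5,.012)*1000;print(a,b,(a+b)/2,np.hypot(*(a-b)[:2]),np.degrees(np.arctan2(*(b-a)[1::-1])))
"
```

```text
[[584.3 277.6  40. ]
 [583.3 260.7  40. ]
 [513.6 264.7  40. ]
 [514.6 282.   40. ]] [548.94469308 271.24113817  40.        ]
16.977478995353927
[638.74945134 336.79054878  12.        ] [630.60599587 195.17133328  12.        ] [634.6777236  265.98094103  12.        ] 141.85315669838587 -93.29102505705539
```

```bash
python3 -m inch '{"dp":[[20,0,0],[25,0,0],[25,0,0],[15,0,0],[5,0,0],[0,0,0],[0,0,0]],"yaw":[0,0,0,0,0,0,0]}'
python3 -c "
import plan
plan.plan(545.3,271,26,-93.3)
"
```

```text
time_s: 48.37
position: [0.5436, 0.2711, 0.0329]
tcp_rot: [[0.002, -0.058, -0.998], [0.001, -0.998, 0.058], [-1.0, -0.001, -0.002]]
force: [-0.8, 0.1, -0.1]
opening: 0.481
t 48.37 p [543.6 271.1  32.9] F [-0.8  0.1 -0.1] op 41.9
[[0.002, -0.058, -0.998], [0.001, -0.998, 0.058], [-1.0, -0.001, -0.002]] [ 16.   44.7  92.4  -0.   42.7 109.3]
psi -93.3 yaw -0.0 = 1 x -0.01; then dp [ 6.9 -0.  -1.7]; y,z in 1 rows: [-0.05 -1.7 ]; j6 120
```

```bash
python3 -m inch '{"dp":[[4,0,-1],[3,0,0],[0,0,0]],"yaw":[0,0,0]}'
python3 -m inch '{"dp":[[0,0,0],[0,0,0],[0,0,0],[0,0,0],[0,0,0],[0,0,0],[0,0,0],[0,0,0]],"yaw":[0,0,0,0,0,0,0,0]}' 0
python3 -m inch '{"dp":[[-8,0,0],[-15,0,0],[-20,0,0],[-20,0,0],[-20,0,0],[-10,0,0],[0,0,0],[0,0,0],[0,0,0]],"yaw":[0,0,0,3.85,3.85,0,0,0,0]}'
python3 -c "
from h import *
cap('wrist','w17.png')
import plan
plan.plan(548.9,22.8,61,-101)
"
```

```text
time_s: 48.62
position: [0.5438, 0.2709, 0.025]
tcp_rot: [[0.001, -0.058, -0.998], [0.0, -0.998, 0.058], [-1.0, -0.0, -0.001]]
force: [-0.8, -1.3, -0.1]
opening: 0.482
time_s: 49.28
position: [0.5435, 0.271, 0.0247]
tcp_rot: [[0.0, -0.058, -0.998], [0.0, -0.998, 0.058], [-1.0, -0.0, -0.0]]
force: [0.2, 1.2, 0.5]
opening: 0.205
time_s: 50.03
position: [0.5424, 0.2705, 0.1165]
tcp_rot: [[-0.002, -0.19, -0.982], [-0.001, -0.982, 0.19], [-1.0, 0.001, 0.002]]
force: [0.0, -0.4, -2.9]
opening: 0.206
t 50.08 p [542.3 270.4 116.2] F [ 0.2 -0.  -1.3] op 17.7
[[-0.003, -0.19, -0.982], [-0.001, -0.982, 0.19], [-1.0, 0.001, 0.003]] [ 16.   37.4  90.4  -0.   52.3 116.9]
psi -101.0 yaw 0.0 = 1 x 0.04; then dp [ 55.2 241.8 -53.7]; y,z in 8 rows: [30.23 -6.72]; j6 103
```

View pics/w17.png

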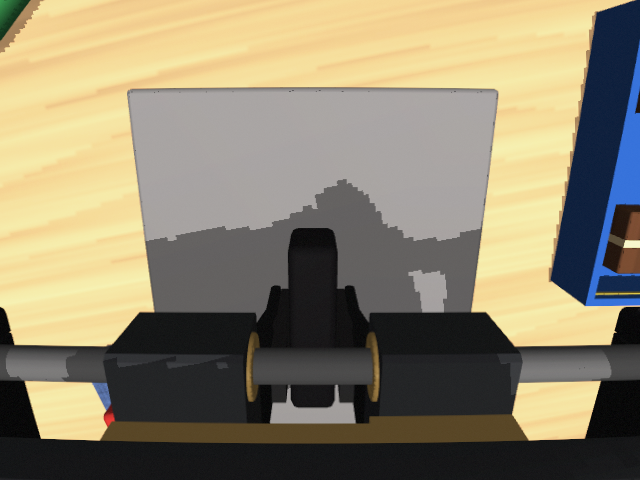

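```bash
python3 -c "
from h import *
for z in (.1035,):
  a=w('wrist',128,89,z)*1000;b=w('wrist',497.5,89,z)*1000
  m=(a+b)/2; print(a,b,m,np.hypot(*(a-b)[:2]),np.degrees(np.arctan2(*(b-a)[1::-1])))
  r=np.radians(-11);c=m[:2]-89.5*np.array([np.cos(r),np.sin(r)]);print(c)
"
python3 -m inch '{"dp":[[0,12,-2.7],[0,25,-5.6],[0,30,-6.7],[0,30,-6.7],[0,30,-6.7],[0,30,-6.7],[0,30,-6.7],[0,30,-6.7],[0,18,-4],[0,7,-1.6],[0,0,0],[0,0,0],[0,0,0]],"yaw":[0,0,0,0,0,0,0,0,0,0,0,0,0]}'
python3 -c "
from h import *
cap('wrist','w18.png')
import plan
plan.plan(547.1,23.1,61,-101)
"
```

```text
[645.96014607 321.46399872 103.5       ] [619.2965638  183.02570517 103.5       ] [632.62835494 252.24485195 103.5       ] 140.9826504966627 -100.90182332049596
[544.77272202 269.32225703]
time_s: 51.17
position: [0.5498, 0.024, 0.1172]
tcp_rot: [[-0.001, -0.19, -0.982], [0.001, -0.982, 0.19], [-1.0, -0.0, 0.001]]
force: [-0.1, -1.2, -2.0]
opening: 0.206
t 51.22 p [549.9  24.2 117.3] F [-0.3  0.2 -2.1] op 18.0
[[-0.001, -0.189, -0.982], [0.0, -0.982, 0.189], [-1.0, -0.0, 0.001]] [-9.1 34.  98.7  0.  47.3 91.8]
psi -100.9 yaw 0.1 = 1 x 0.10; then dp [56.3  1.6  2.6]; y,z in 1 rows: [1.64 2.55]; j6 103
```

View pics/w18.png

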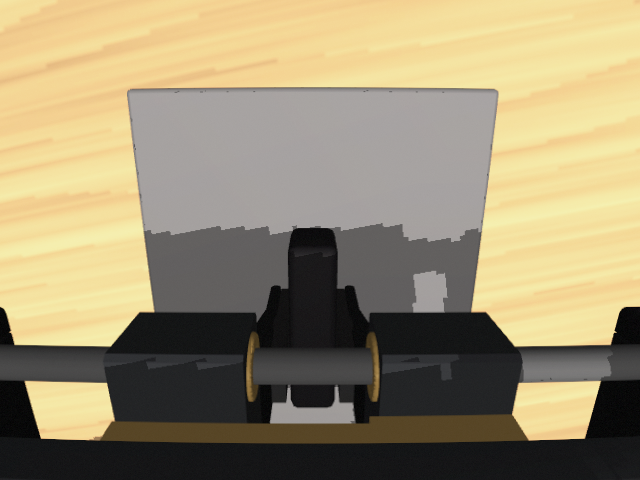

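```bash
python3 -m inch '{"dp":[[15,1.5,2.9],[20,0,0],[10,0,0],[0,0,0],[0,0,0],[0,0,0]],"yaw":[0,0,0,0,0,0]}'
python3 -c "
from h import *
import plan
plan.plan(546.7,23.2,59.7,-101)
cap('scene','s18.png',(250,180,380,290),6)
"
```

```text
time_s: 51.72
position: [0.5478, 0.0225, 0.073]
tcp_rot: [[0.001, -0.19, -0.982], [-0.0, -0.982, 0.19], [-1.0, -0.0, -0.001]]
force: [-0.1, -0.2, -1.8]
opening: 0.201
t 51.72 p [547.8  22.5  73. ] F [-0.1 -0.2 -1.8] op 17.5
[[0.001, -0.19, -0.982], [-0.0, -0.982, 0.19], [-1.0, -0.0, -0.001]] [ -9.3  38.1 100.5   0.   41.4  91.6]
psi -100.9 yaw 0.1 = 1 x 0.05; then dp [13.3 -0.5  1.2]; y,z in 1 rows: [-0.48  1.23]; j6 103
```

View pics/s18.png

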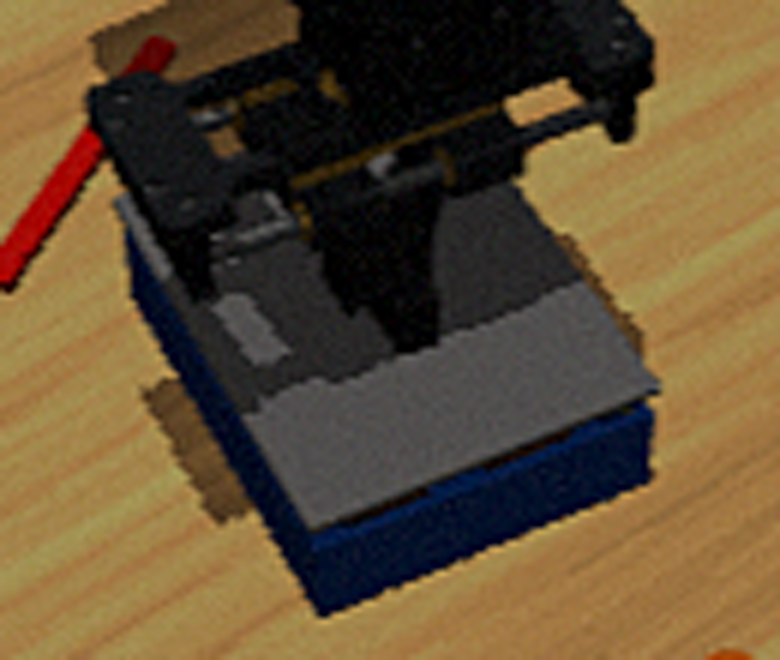

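The lid is squared up about 13 mm above home. I'm lowering it.

```bash
python3 -m inch '{"dp":[[3,0,1],[3,0,0],[2.5,0,0],[2,0,0],[0,0,0],[0,0,0]],"yaw":[0,0,0,0,0,0]}'
python3 -m inch '{"dp":[[1.5,0,0],[1,0,0],[0,0,0],[0,0,0]],"yaw":[0,0,0,0]}'
```

```text
time_s: 52.27
position: [0.5462, 0.0222, 0.0619]
tcp_rot: [[-0.0, -0.191, -0.982], [0.0, -0.982, 0.191], [-1.0, -0.0, 0.0]]
force: [-0.6, -0.1, -2.0]
opening: 0.207
time_s: 52.6
position: [0.5464, 0.0222, 0.0597]
tcp_rot: [[0.0, -0.191, -0.982], [-0.0, -0.982, 0.191], [-1.0, -0.0, -0.0]]
force: [0.7, -0.2, -0.5]
opening: 0.204
```

```bash
python3 -m inch '{"dp":[[0,0,0],[0,0,0],[0,0,0],[0,0,0]],"yaw":[0,0,0,0]}' 34
python3 -m inch '{"dp":[[-10,0,0],[-20,0,0],[-30,0,0],[-30,0,0],[-30,0,0],[-15,0,0],[0,0,0],[0,0,0]],"yaw":[0,0,0,0,0,0,0,0]}'
python3 -c "
from h import *
import plan
plan.plan(451.1,-437.7,140,-70)
cap('wrist','w19.png',None,.7)
cap('scene','s19.png',(250,180,380,290),6)
cap('top','t19.png',(265,180,545,330),2.8)"
```

```text
time_s: 52.93
position: [0.5464, 0.0222, 0.0596]
tcp_rot: [[0.0, -0.191, -0.982], [-0.0, -0.982, 0.191], [-1.0, -0.0, -0.0]]
force: [0.5, 0.6, 0.0]
opening: 0.367
time_s: 53.6
position: [0.5466, 0.0222, 0.1959]
tcp_rot: [[0.003, -0.191, -0.982], [-0.0, -0.982, 0.191], [-1.0, -0.0, -0.003]]
force: [0.2, 0.3, 0.2]
opening: 0.392
t 53.6 p [546.6  22.2 195.9] F [0.2 0.3 0.2] op 34.1
[[0.003, -0.191, -0.982], [-0.0, -0.982, 0.191], [-1.0, -0.0, -0.003]] [-9.4 27.  95.7  0.  57.1 91.6]
psi -101.0 yaw -31.0 = 5 x -6.20; then dp [ 55.9 399.5 247.1]; y,z in 15 rows: [26.63 16.47]; j6 26
```

View pics/s19.png

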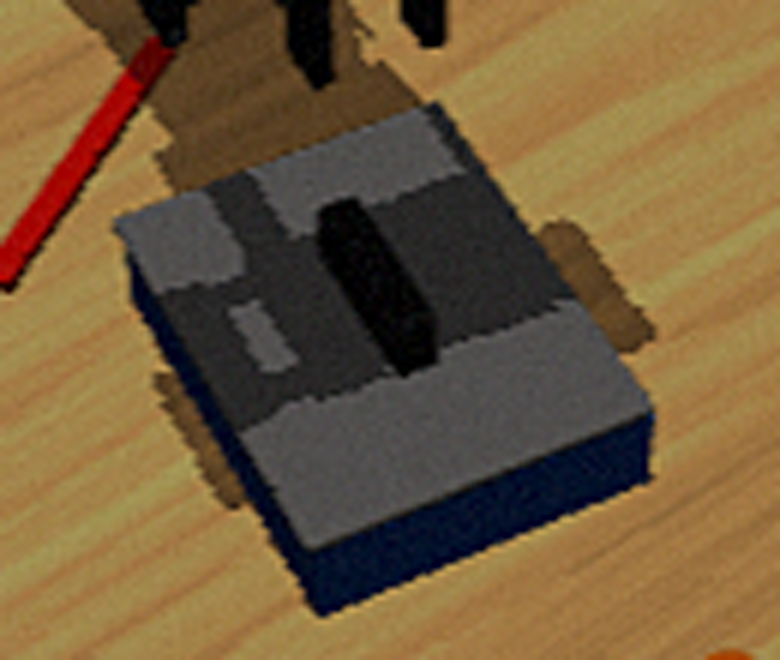

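View pics/t19.png

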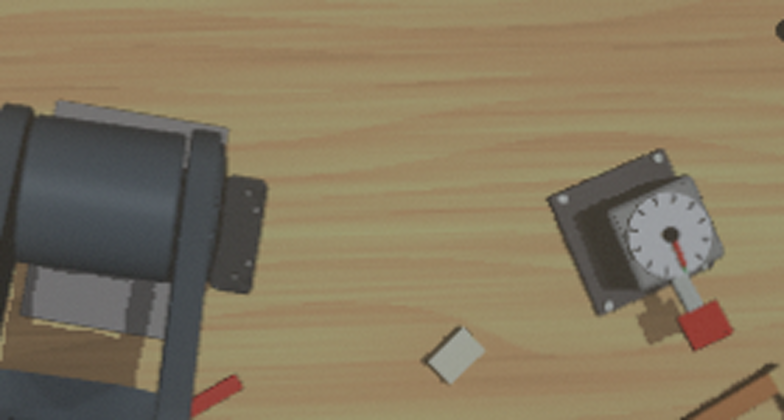

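View pics/w19.png

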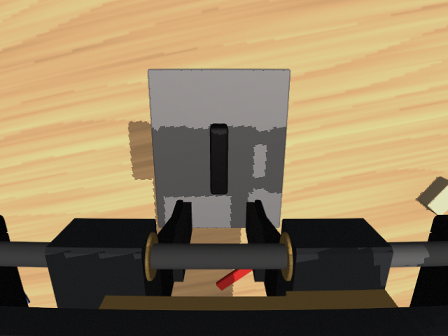

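The lid sits home, flush on the tub. Next is the counter.

```bash
python3 -m inch '{"dp":[[0,0,0],[0,0,0],[0,0,0],[0,0,0],[0,0,0],[0,13,8],[0,26.6,16.5],[0,26.6,16.5],[0,26.6,16.5],[0,26.6,16.5],[0,26.6,16.5],[0,26.6,16.5],[0,26.6,16.5],[0,26.6,16.5],[0,26.6,16.5],[0,26.6,16.5],[0,26.6,16.5],[0,26.6,16.5],[0,26.6,16.5],[0,26.6,16.5]],"yaw":[-6.2,-6.2,-6.2,-6.2,-6.2,0,0,0,0,0,0,0,0,0,0,0,0,0,0,0]}' 0
python3 -m inch '{"dp":[[0,14,8.2],[15,0,0],[20,0,0],[15,0,0],[0,0,0],[0,0,0],[0,0,0]],"yaw":[0,0,0,0,0,0,0]}'
python3 -c "
from h import *
import plan
plan.plan(451.1,-437.7,100,-70)
cap('wrist','w20.png')
cap('scene','s20.png',(60,240,220,380),5)"
```

```text
time_s: 55.42
position: [0.4523, -0.4224, 0.1924]
tcp_rot: [[-0.002, 0.342, -0.94], [0.003, -0.94, -0.342], [-1.0, -0.004, 0.001]]
force: [0.0, -0.0, 0.1]
opening: 0.005
time_s: 56.0
position: [0.4509, -0.4374, 0.1446]
tcp_rot: [[-0.0, 0.342, -0.94], [0.0, -0.94, -0.342], [-1.0, -0.0, -0.0]]
force: [0.8, -0.0, -0.3]
opening: 0.005
t 56.0 p [ 450.9 -437.4  144.6] F [ 0.8 -0.  -0.3] op 0.5
[[-0.0, 0.342, -0.94], [0.0, -0.94, -0.342], [-1.0, -0.0, -0.0]] [-54.3  36.6  86.1   0.   57.4  15.7]
psi -70.0 yaw 0.0 = 1 x 0.03; then dp [44.6  0.4 -0. ]; y,z in 1 rows: [ 0.37 -0.05]; j6 26
```

View pics/w20.png

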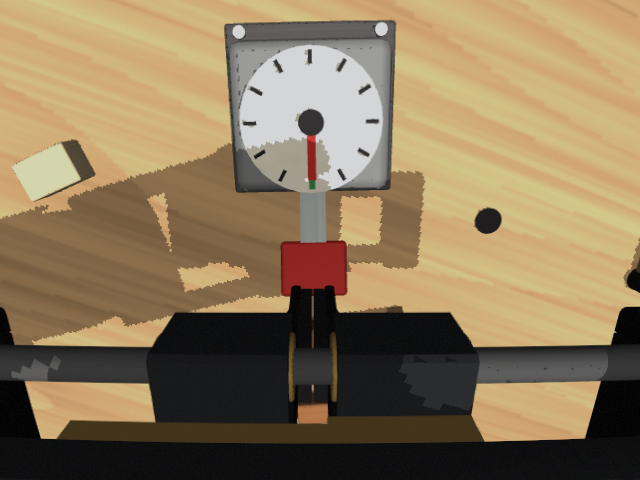

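View pics/s20.png

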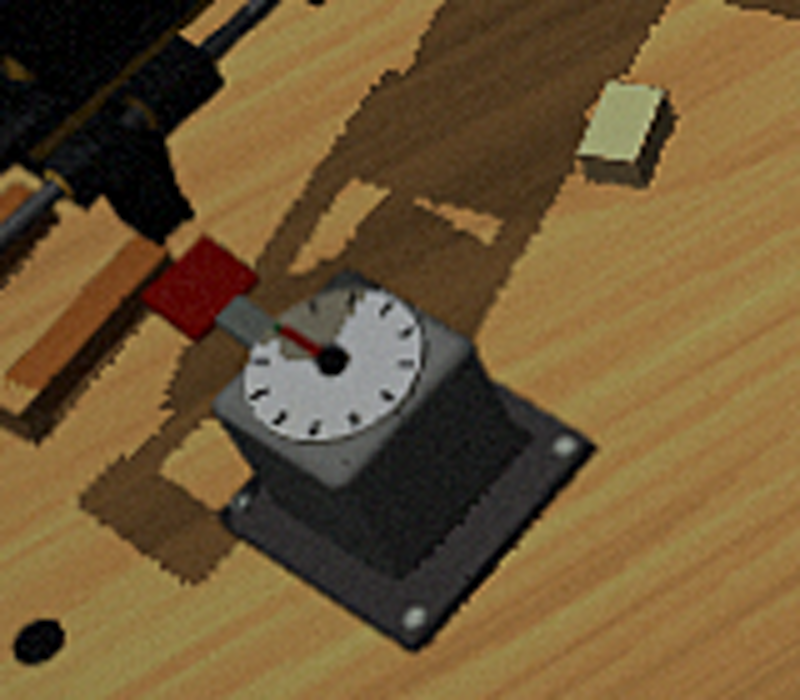

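```bash
python3 -c "
from h import *
print(w('wrist',314,268,.089))"
python3 -m inch '{"dp":[[20,0,0],[20,0,0],[15,0,0],[15,0,0],[15,0,0],[7,0,0],[0,0,0],[0,0,0]],"yaw":[0,0,0,0,0,0,0,0]}'
python3 -m inch '{"dp":[[1,0,0],[1,0,0],[0,0,0]],"yaw":[0,0,0]}'
python3 -m inch '{"dp":[[1,0,0],[0,0,0]],"yaw":[0,0]}'
```

```text
[ 0.45293373 -0.4384317   0.089     ]
time_s: 56.77
position: [0.4515, -0.4382, 0.0543]
tcp_rot: [[0.002, 0.342, -0.94], [-0.002, -0.94, -0.342], [-1.0, 0.002, -0.001]]
force: [-0.9, 1.9, 5.1]
opening: 0.006
time_s: 57.02
position: [0.4517, -0.4382, 0.0533]
tcp_rot: [[0.002, 0.342, -0.94], [-0.002, -0.94, -0.342], [-1.0, 0.003, -0.001]]
force: [-0.6, 2.4, 8.7]
opening: 0.006
time_s: 57.18
position: [0.4518, -0.4382, 0.053]
tcp_rot: [[0.002, 0.342, -0.94], [-0.002, -0.94, -0.342], [-1.0, 0.003, -0.001]]
force: [-0.2, 3.6, 11.8]
opening: 0.005
```

The force is rising with no further movement, so the lever is at its stop. I'm releasing it and checking the dial.

```bash
python3 -m inch '{"dp":[[-10,0,0],[-15,0,0],[-20,0,0],[-20,0,0],[0,0,0],[0,0,0],[0,0,0]],"yaw":[0,0,0,0,0,0,0]}'
python3 -c "
from h import *
cap('wrist','w21.png')"
```

```text
time_s: 57.77
position: [0.4504, -0.4373, 0.1145]
tcp_rot: [[-0.0, 0.342, -0.94], [0.0, -0.94, -0.342], [-1.0, -0.0, 0.0]]
force: [0.8, -0.3, -0.5]
opening: 0.003
```

View pics/w21.png

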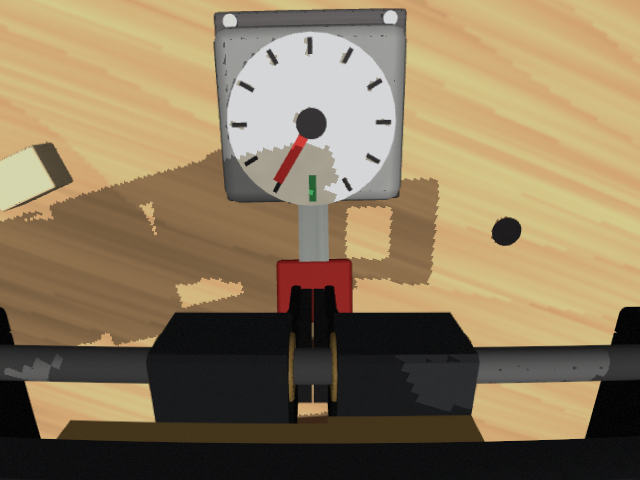

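The pointer has moved exactly one mark. I'll repeat the same stroke.

```bash
python3 -m inch '{"dp":[[15,0,0],[20,0,0],[15,0,0],[12,0,0],[3,0,0],[0,0,0],[0,0,0],[0,0,0]],"yaw":[0,0,0,0,0,0,0,0]}'
python3 -m inch '{"dp":[[-10,0,0],[-15,0,0],[-20,0,0],[-20,0,0],[0,0,0],[0,0,0],[0,0,0]],"yaw":[0,0,0,0,0,0,0]}'
python3 -c "
from h import *
cap('wrist','w22.png',(200,0,440,320),1.5)"
python3 -m inch '{"dp":[[15,0,0],[20,0,0],[15,0,0],[12,0,0],[3,0,0],[0,0,0],[0,0,0],[0,0,0]],"yaw":[0,0,0,0,0,0,0,0]}'
python3 -m inch '{"dp":[[-10,0,0],[-15,0,0],[-20,0,0],[-20,0,0],[0,0,0],[0,0,0],[0,0,0]],"yaw":[0,0,0,0,0,0,0]}'
python3 -c "
from h import *
cap('wrist','w23.png',(200,0,440,320),1.5)"
```

```text
time_s: 58.48
position: [0.4513, -0.438, 0.0524]
tcp_rot: [[0.001, 0.342, -0.94], [-0.001, -0.94, -0.342], [-1.0, 0.002, -0.001]]
force: [-1.9, 2.8, 21.2]
opening: 0.003
time_s: 59.07
position: [0.4498, -0.4366, 0.113]
tcp_rot: [[-0.002, 0.342, -0.94], [0.003, -0.94, -0.342], [-1.0, -0.003, 0.001]]
force: [-1.0, 0.5, -1.0]
opening: 0.003
time_s: 59.78
position: [0.4511, -0.4378, 0.0523]
tcp_rot: [[0.001, 0.342, -0.94], [-0.001, -0.94, -0.342], [-1.0, 0.001, -0.001]]
force: [-1.5, 3.6, 21.6]
opening: 0.002
time_s: 60.37
position: [0.4498, -0.4366, 0.1128]
tcp_rot: [[-0.002, 0.342, -0.94], [0.003, -0.94, -0.342], [-1.0, -0.003, 0.001]]
force: [0.1, -0.2, -0.9]
opening: 0.006
```

View pics/w23.png

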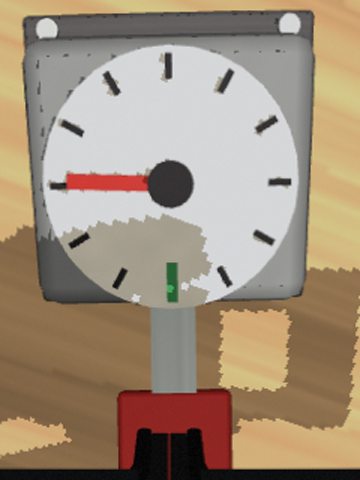

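The pointer is at mark 3 (the 9 o'clock position in this view). Three more strokes.

```bash
python3 -m inch '{"dp":[[15,0,0],[20,0,0],[15,0,0],[12,0,0],[2.5,0,0],[0,0,0],[0,0,0],[0,0,0]],"yaw":[0,0,0,0,0,0,0,0]}'
python3 -m inch '{"dp":[[-10,0,0],[-15,0,0],[-20,0,0],[-19.5,0,0],[0,0,0],[0,0,0],[0,0,0]],"yaw":[0,0,0,0,0,0,0]}'
python3 -m inch '{"dp":[[15,0,0],[20,0,0],[15,0,0],[12,0,0],[2.5,0,0],[0,0,0],[0,0,0],[0,0,0]],"yaw":[0,0,0,0,0,0,0,0]}'
python3 -m inch '{"dp":[[-10,0,0],[-15,0,0],[-20,0,0],[-19.5,0,0],[0,0,0],[0,0,0],[0,0,0]],"yaw":[0,0,0,0,0,0,0]}'
python3 -c "
from h import *
cap('wrist','w25.png',(200,0,440,320),1.5)"
```

```text
time_s: 61.08
position: [0.4511, -0.4378, 0.0524]
tcp_rot: [[0.001, 0.342, -0.94], [-0.001, -0.94, -0.342], [-1.0, 0.001, -0.001]]
force: [-1.2, 3.7, 19.6]
opening: 0.007
time_s: 61.67
position: [0.4498, -0.4366, 0.1128]
tcp_rot: [[-0.002, 0.342, -0.94], [0.003, -0.94, -0.342], [-1.0, -0.003, 0.001]]
force: [0.4, 0.5, -0.4]
opening: 0.006
time_s: 62.33
position: [0.451, -0.4376, 0.0523]
tcp_rot: [[0.001, 0.342, -0.94], [-0.0, -0.94, -0.342], [-1.0, 0.0, -0.001]]
force: [-1.3, 3.7, 20.2]
opening: 0.004
time_s: 62.92
position: [0.4497, -0.4365, 0.1127]
tcp_rot: [[-0.002, 0.342, -0.94], [0.003, -0.94, -0.342], [-1.0, -0.004, 0.001]]
force: [-0.3, 0.8, 0.2]
opening: 0.002
```

View pics/w25.png

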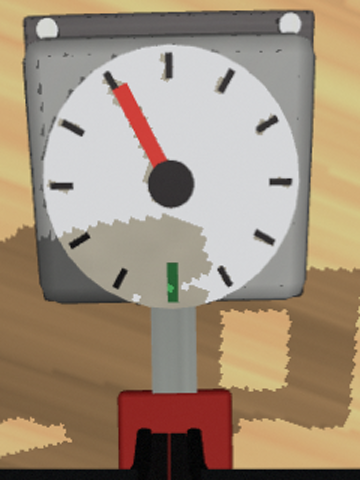

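The dial shows 5. One more stroke, then retreat up and look at everything.

```bash
python3 -m inch '{"dp":[[15,0,0],[20,0,0],[15,0,0],[12,0,0],[2.5,0,0],[0,0,0],[0,0,0],[0,0,0]],"yaw":[0,0,0,0,0,0,0,0]}'
python3 -m inch '{"dp":[[-10,0,0],[-15,0,0],[-20,0,0],[-25,0,0],[-25,0,0],[-25,0,0],[-10,0,0],[0,0,0],[0,0,0],[0,0,0]],"yaw":[0,0,0,0,0,0,0,0,0,0]}'
python3 -c "
from h import *
cap('wrist','w26.png',None,.8)
cap('top','t26.png')
cap('scene','s26.png')"
```

```text
time_s: 63.63
position: [0.4511, -0.4377, 0.0524]
tcp_rot: [[0.001, 0.342, -0.94], [-0.001, -0.94, -0.342], [-1.0, 0.001, -0.001]]
force: [-1.6, 3.1, 20.3]
opening: 0.007
time_s: 64.47
position: [0.4497, -0.4364, 0.1778]
tcp_rot: [[-0.003, 0.342, -0.94], [0.004, -0.94, -0.342], [-1.0, -0.004, 0.001]]
force: [0.2, -0.1, -0.4]
opening: 0.006
```

View pics/w26.png

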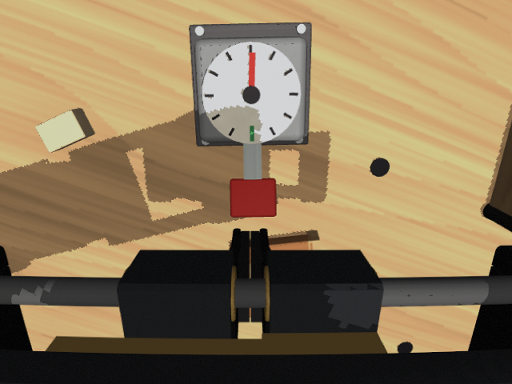

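View pics/t26.png

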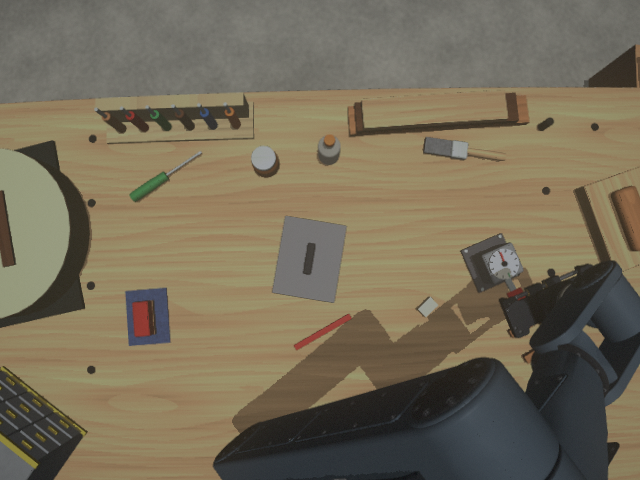

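View pics/s26.png

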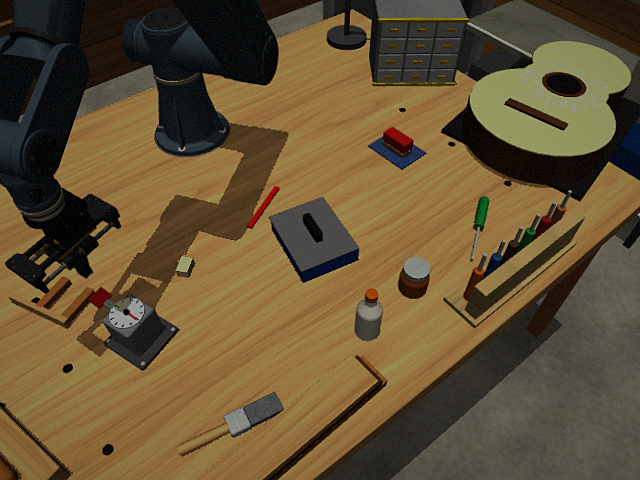

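The dial pointer is opposite the green mark (6). The lid is flush and square, the sander is upright on the mat, and the maple is out. The bottle and jar are standing.

```bash
python3 -c "
from h import *
show('scene','s27.png',(260,190,370,290),7)
show('top','t27.png',(110,280,190,355),7)"
```

```text
(no output)
```

View pics/s27.png

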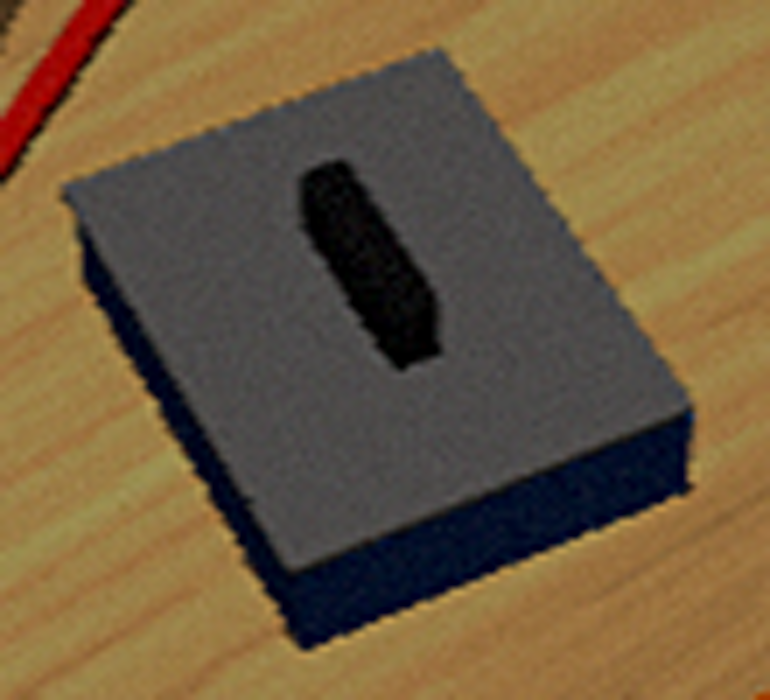

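View pics/t27.png

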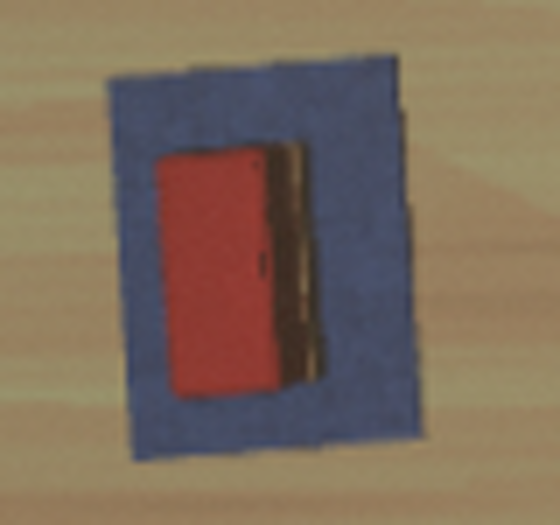

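The lid is flush all round and the sander stands wholly on the mat. I'm handing in.

```bash
python3 -c "
from rig import bot
print(bot.hand_in())"
```

```text
the job is handed in; nothing more can be done
None
```

The job is done and handed in at about 65 s, well inside the 210 s limit; the hand-in reported no verdict.

- **Packing:** I moved the sanding block onto its mat and packed all six walnut blocks flat in the tub in one layer. The maple stayed out.
- **Knock:** Two of the packed blocks were knocked a few centimetres aside mid-run. The pictures before closing the lid showed them still flat and inside the tub, so I left them.
- **Lid:** It went down to its expected home height (gripper at 59.7 mm against 59.7 mm worked out). The last picture shows it flush all round.
- **Counter:** I pressed the lever six times to its stop with up to about 22 N. The last picture shows the pointer at the sixth mark and the lever back up.
- **Bystanders:** The glue bottle and jar were still standing in the final pictures, and the arm was clear of everything.

No check failed or disagreed. The lid height and dial were read from the arm and the camera pictures, since there is no direct reading of either.

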